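# Prove the ingredient pail's snap lid with a tug, then crate the pail by its bail

### The job

The white snap lid has only just been laid on the filled pail standing by the jars and may not have caught all round. Tug the lid straight up by its grip bar until the pail's foot lifts a little off the table with it; if the lid comes up alone or stands up on one side, press it home until it has snapped down all round and tug again. Then swing the pail's wire bail upright, lift the pail by the bail and set it down upright in the free half of the green crate, lid still fully home, without knocking the jars or the pail already packed.

Things in the scene. Friction and masses are not known exactly. Their poses are not given: they have to be found in the camera images.
- pail_mid (a point): centre (half-way up) of the filled white plastic pail: round, 100 mm tall to its rim, 92 mm across the foot, 95 mm below the rim, 100 mm over the rim bead; 0.45 to 0.65 kg with its bail. z points up; two ears stick out along its y axis to 65 mm from the pail's axis, 75 mm above the foot. It stands on the table, loose.
- pail: the same pail with its bail; origin at the centre of the foot, axes as pail_mid
- lid_mid (a point): centre of the white snap lid lying on the pail: on its axis, at the underside of its panel, z up. Lid 120 mm across its skirt, 70 g. A moulded grip bar, 12 mm wide along the lid's x axis and 70 mm long along its y axis, stands on the middle of the panel (top face 3 mm above this point) up to 27 mm above this point; a round rim 49 to 58 mm off the axis stands up to 13 mm above it.
- lid: the same lid. Its skirt reaches 16 mm down over the pail's rim and has four snap lugs round it. Home, this origin is 50 mm above pail_mid, z axes agreeing; it stands about 9 mm proud where lugs have not caught. Pressing on the grip bar's middle with 10 to 20 N snaps it all down (a loose lid kicks up if pressed at its edge). At first none to all lugs have caught.
- bail (a joint): angle of the wire bail about the pail's y axis through the ears (75 mm above the foot): 0 = upright over the lid, positive leans to the pail's +x side, stops at -1.6 and 1.6 rad. At the start it lies folded down on its stop to the +x side. It swings easily and falls to a stop unless left near upright.
- bail_grip (a point): middle of the bail's white plastic grip tube, 13 mm thick and 64 mm long along the pail's y axis, 112 mm from the ears' axis (187 mm above the foot when upright, about 72 mm when folded down). The tube turns freely on the 3.6 mm steel wire. The wire's legs are 132 mm apart and swing past the lid with room on both sides.
- crate_free (a point): on the inner floor, middle of the free half of the green crate. x along the crate towards its free end, y across, z up. Crate fixed, 300 x 200 mm outside, 5 mm walls 75 mm high, floor 5 mm above the table. End wall's inner face 73 mm beyond this point, side walls' 95 mm to each side; the packed pail's lid begins about 90 mm away along -x.
- other_pail: a like pail, lid on, bail folded down over the crate's end, loose in the other half of the crate (120 mm across the lid, 127 mm tall to its grip bar, ears to 65 mm from its axis across the crate); origin at the centre of its foot. Bystander.
- jar_a: filled amber glass jar with white cap, 68 mm across, 125 mm tall, loose on the table close to the pail; origin at the centre of its foot. Bystander.
- jar_b: another such jar near the pail; origin at the centre of its foot. Bystander.
- jar_c: another such jar, standing beside the crate on its +y side; origin at the centre of its foot. Bystander.

How it is judged:
By the outcome, as a careful person would: the job done as asked, in the order asked, and still so for the second after the job is handed in, with the robot touching nothing.
It also fails if it takes over 72 s, if anything falls off the work surface, if the arm or the gripper's body presses on something with over 40 N, if the wrist force passes 120 N, or if a joint passes its speed limit or range.

### The arm

A 6-joint arm with a two-finger parallel gripper is mounted at the origin on the work surface. World frame = base frame: x ahead of the robot, y to its left, z up, the work surface at z = 0. Lengths are in m, angles in rad, forces in N, time in s.
With the tool pointing down it reaches from about 0.425 to 0.925 m from the base axis. Payload 12.5 kg.
Tool frame: the origin (TCP) lies between the finger pads; the fingertips stand 8 mm ahead of it and the grasp point (between the pads) lies 11 mm behind it; z points along the fingers, x is the direction in which the jaws open and shut, and the axes are right-handed (so a half turn about z gives the same grasp; the last joint's range is limited). The gripper opens to 85 mm and grips with 20 to 120 N. Pads are 22 mm wide; open, the fingers measure 114 mm over their backs; the gripper's body (76 mm by 85 mm) begins 54 mm behind the grasp point. The pads swing forward as they close: fully open they stand 13 mm farther back than shut.
Start: joints at [1.168, 0.491, 1.559, -0, 1.092, -0.106], TCP at [0.183, 0.598, 0.212] pointing down, gripper open.
Joint ranges: [-3.1, 3.1], [-0.84, 2.19], [0.05, 2.79], [-1.13, 4.28], [0.06, 2.93], [-2.69, 2.69]. Speed limits (rad/s): [2.22, 2.22, 2.79, 3.14, 3.14, 3.14].

### API

Orientations are given as a rotation vector (axis times angle).
In Python, from rig import r gives the robot as it stands.
- The arm moves only by the shell command python3 -m pendant 'ROWS' [FORCE]. ROWS is JSON, a list of rows, each an object of numbers: "grip": the finger opening in cm, from 0 to 8.54; "dx", "dy", "dz": the shift along the tool's x, y, z in cm; "yaw": the turn about the tool's z in rad. A call has 1 to 20 rows; each row is the pose to reach, as a shift and turn from the pose measured when the call began, along the tool's axes at that moment; what a row does not reach only later rows make up. A row lasts 1/10 s, in which the tool goes at most 50 mm and 8.59 degrees, less where a joint would pass 70% of its speed; a pose out of reach is approached as far as the arm can. A call with a gripper value outside its range is refused whole. The fingers move at their own pace and stop on an object; FORCE is the grip in N (left out, the last holds). Time passes only in rows, so rows that repeat a pose let the fingers close. It gives the time, the measured TCP pose, the force and the opening at its end, in the units of the state.
- r.observe(): the state, without advancing time (a new reading comes with each control period).
- r.snapshot(name): name is "side" or "top" or "wrist"; returns a dict with "color" (384x512x3 uint8, blue, green, red), "range_z" (384x512 float32, m along the optical axis (not along the pixel's ray), 0 where there is no reading), "fx", "fy", "cx", "cy" (pixels), "pose" (4x4, takes a point from camera to world coordinates). Camera axes: x right, y down, z forward; pixel columns grow to the right and rows downward; lengths in m; the calibration is good to about 2 mm. A picture is of the moment at which its call begins.
- r.hand_in(): hands the job in, once; it reports no verdict.
Trained networks look in the newest picture that a camera, given by its name, has taken for a name from the list of things; names that differ only in an ending like _2 or _b are one class to them, and where a whole thing is asked for, a point or a joint stands for the part that bears it (a point fixed in the world has none). Each returns a list of dicts, best first, with "score" (0 to 1); they miss things now and then, are a little off and sometimes report something else, mostly with a low value. They report only what shows in the picture. A call takes as long as a camera call.
- r.cut_out(camera, query): "region" (384x512 bool, what is visible of it) and "box" ([centre column, centre row, width, height] in pixels, round what is visible of it).
The state is a dict: "clock": time; "joints": joint angles; "joint_vel": joint speeds; "effort": joint torques, N m; "position": TCP position; "tcp_rot": TCP orientation; "force": force on the tool from outside, world axes, zero at the start; "torque": the same for the moment, N m; "gripper_width": opening from 0.0 (shut) to 1.0 (fully open).
Only numpy, scipy, OpenCV 4.12 (cv2) and the standard library are available. Lean on these libraries where they do the work, as an engineer would, in place of code of your own. Each camera call takes 0.05 s, during which the arm holds its last target.

## Working session

There is one attempt and no reset: what is moved stays moved. The work goes in short steps, Python scripts to look and compute and a shell command to move; the robot and the scene stay as the last step left them, time stands still between calls to the robot, and variables do not carry over. Pictures are saved under pics/ and viewed, and the job is handed in when it is done.

```bash
ls; mkdir -p pics; cat > h.py <<'E'
import numpy as np, cv2
from rig import r
from scipy.spatial.transform import Rotation as R
def snap(n,f=None):
    s=r.snapshot(n)
    if f: cv2.imwrite('pics/'+f+'.png',s['color'])
    return s
def cloud(s):
    z=s['range_z'];h,w=z.shape
    u,v=np.meshgrid(np.arange(w),np.arange(h))
    P=np.stack([(u-s['cx'])/s['fx']*z,(v-s['cy'])/s['fy']*z,z],-1)
    W=P@s['pose'][:3,:3].T+s['pose'][:3,3]
    W[z<=0]=np.nan
    return W
def st():
    o=r.observe();print({k:np.round(o[k],3).tolist() for k in ('clock','joints','position','tcp_rot','force','torque','gripper_width')});return o
E
python3 - <<'E'
from h import *
st()
for n in('side','top','wrist'):
    s=snap(n,n+'0')
    print(n,s['pose'].round(3).tolist(),s['fx'])
    np.savez('/tmp/'+n+'0',**s)
    if n!='wrist' :
      for q in('pail','lid','bail','bail_grip','crate_free','other_pail','jar_a'):
        try:
            for d in r.cut_out(n,q)[:4]: 
                W=cloud(s)[d['region']];print(n,q,round(d['score'],2),np.round(d['box']),np.nanmedian(W,0).round(3),np.nanmax(W,0).round(3),np.nanmin(W,0).round(3))
        except Exception as e: print(q,e)
E
```

```text
pics
{'clock': 0.0, 'joints': [1.168, 0.492, 1.559, -0.0, 1.092, -0.106], 'position': [0.183, 0.597, 0.211], 'tcp_rot': [2.525, 1.868, -0.002], 'force': [-0.109, 0.334, -0.486], 'torque': [-0.015, 0.034, -0.013], 'gripper_width': 1.005}
side [[0.985, -0.082, 0.154, 0.424], [-0.173, -0.567, 0.805, -0.618], [0.021, -0.819, -0.573, 0.599], [0.0, 0.0, 0.0, 1.0]] 348.03914279068135
side pail 0.78 [243. 186.  45.  34.] [0.533 0.173 0.059] [0.609 0.309 0.092] [ 0.475  0.093 -0.002]
side pail 0.6 [243. 186.  47.  23.] [0.537 0.103 0.073] [0.612 0.238 0.078] [ 0.469  0.093 -0.005]
side lid 0.61 [242. 162.  42.  31.] [0.537 0.2   0.114] [0.597 0.274 0.135] [0.483 0.157 0.092]
side bail 0.7 [245. 182.  51.  29.] [0.527 0.101 0.074] [0.607 0.218 0.078] [0.469 0.093 0.065]
side bail_grip 0.79 [249. 186.  38.  24.] [0.526 0.101 0.073] [0.607 0.196 0.078] [0.492 0.093 0.005]
side crate_free 0.96 [265. 318. 193. 133.] [ 0.558 -0.248  0.022] [ 0.73  -0.017  0.119] [ 0.344 -0.36  -0.004]
side other_pail 0.91 [204. 304. 105.  79.] [ 0.436 -0.244  0.107] [ 0.516 -0.092  0.133] [ 0.309 -0.291 -0.004]
sid
[... 908 characters left out ...]
 -0.088  0.126] [ 0.344 -0.391 -0.006]
top crate_free 0.73 [230. 200.  58.  49.] [0.522 0.109 0.075] [0.622 0.242 0.092] [ 0.47   0.097 -0.004]
top other_pail 0.88 [375. 279.  52.  75.] [ 0.435 -0.216  0.108] [ 0.514 -0.153  0.135] [ 0.321 -0.3    0.   ]
top jar_a 0.78 [324. 210.  32.  30.] [ 0.547 -0.075  0.123] [ 0.583 -0.048  0.13 ] [ 0.522 -0.111  0.009]
top jar_a 0.65 [233. 158.  25.  33.] [0.641 0.178 0.122] [0.71  0.214 0.129] [ 0.62   0.149 -0.004]
top jar_a 0.63 [167. 193.  35.  30.] [0.517 0.318 0.121] [0.577 0.36  0.129] [ 0.489  0.27  -0.004]
wrist [[0.292, 0.913, 0.285, 0.11], [0.956, -0.279, -0.086, 0.619], [0.001, 0.298, -0.955, 0.374], [0.0, 0.0, 0.0, 1.0]] 289.07021039878094
```

```bash
python3 - <<'E'
import cv2,numpy as np
for n in('side0','top0'):
    i=cv2.imread(f'pics/{n}.png')
    cv2.imwrite(f'pics/{n}b.png',cv2.resize(i,None,fx=1.5,fy=1.5,interpolation=cv2.INTER_CUBIC))
i=cv2.imread('pics/side0.png');cv2.imwrite('pics/side0c.png',cv2.resize(i[120:230,190:320],None,fx=5,fy=5,interpolation=cv2.INTER_CUBIC))
E
```

```text
(no output)
```

View pics/side0b.png

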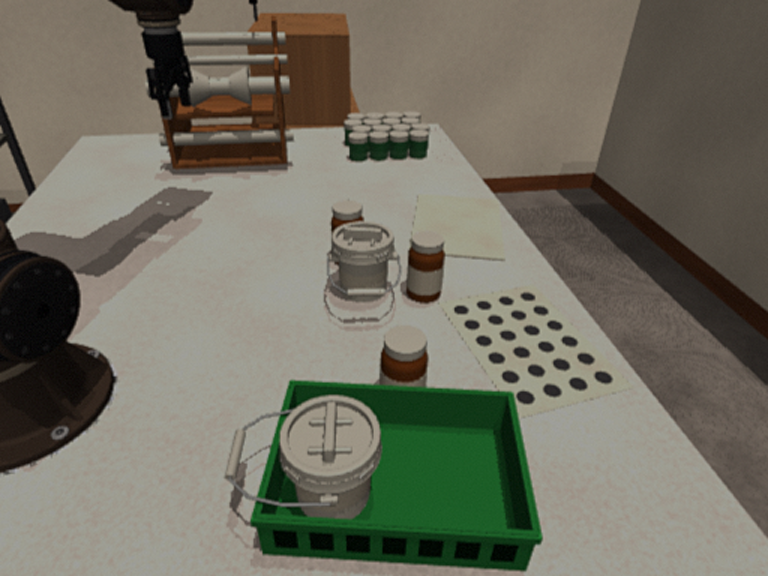

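View pics/top0b.png

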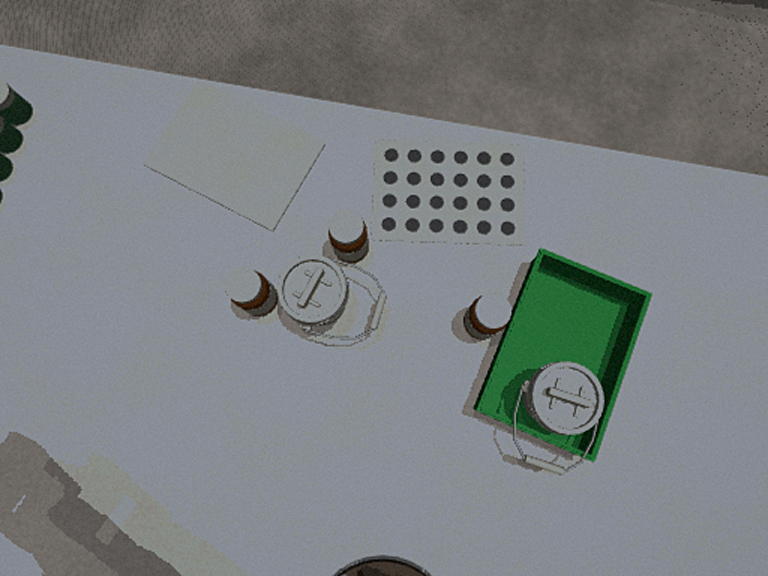

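View pics/side0c.png

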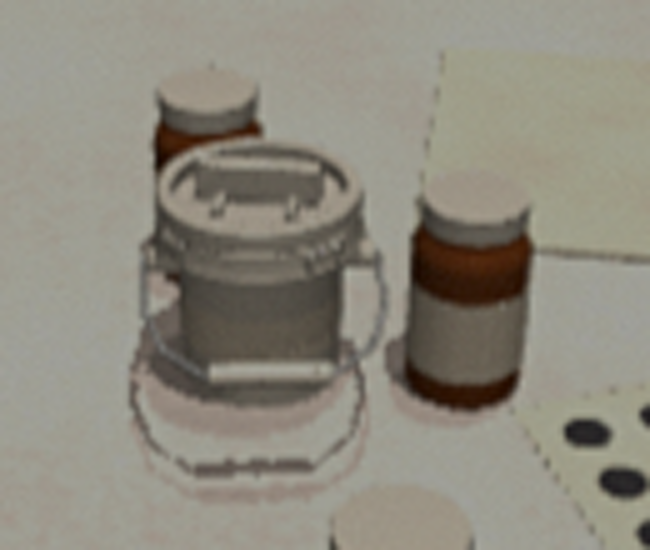

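```bash
cat >> h.py <<'E'
def lidfit(s,c=(0.537,0.215),zmin=0.085,verbose=1):
    W=cloud(s).reshape(-1,3);W=W[np.isfinite(W).all(1)]
    d=np.hypot(*(W[:,:2]-c).T)
    L=W[(d<0.075)&(W[:,2]>zmin)&(W[:,2]<zmin+.09)]
    (x,y),rad=cv2.minEnclosingCircle(L[:,:2].astype(np.float32))
    print('circ',round(x,4),round(y,4),round(rad,4),len(L))
    return L
E
python3 - <<'E'
from h import *
for n in('top','side'):
    s=dict(np.load(f'/tmp/{n}0.npz'))
    L=lidfit(s)
    # refine circle: points z>.1
    c=np.array([0.537,0.215])
    print('z pct',np.percentile(L[:,2],[2,10,25,50,75,90,98]).round(4))
    # plane fit to panel: r<45mm, median
    for it in range(3):
        d=np.hypot(*(L[:,:2]-c).T)
        q=L[(d<.046)]
        A=np.c_[q[:,:2]-c,np.ones(len(q))];k=np.ones(len(q),bool)
        for _ in range(8):
            p,*_=np.linalg.lstsq(A[k],q[k,2],rcond=None); res=q[:,2]-A@p;k=np.abs(res)<.005
            # bias lower
        bar=q[res>.012]
    print('panel plane',p.round(4),k.sum(), 'bar n',len(bar))
    rim=L[(d>.049)&(d<.058)&(L[:,2]>.1)]
    a=np.degrees(np.arctan2(*(rim[:,:2]-c).T[::-1]))
    for t in range(-180,180,45):
        m=(a>=t)&(a<t+45); 
        if m.sum()>3: print(t,m.sum(),np.percentile(rim[m,2],[25,50,75,90]).round(4))
    t=L[(L[:,2]>np.percentile(bar[:,2],70)-.006)]
    m=bar[:,:2].mean(0);u,sv,vt=np.linalg.svd(bar[:,:2]-m)
    pr=(bar[:,:2]-m)@vt.T
    print('bar c',m.round(4),'dir',vt[0].round(3),np.ptp(pr,0).round(3),'topz',np.percentile(bar[:,2],[10,50,75,90]).round(4))
    for dd in r.cut_out('top','bail_grip')[:1] if 0 else []: pass
E
```

```text
circ 0.539 0.2173 0.0597 1767
z pct [0.0961 0.1072 0.1091 0.1116 0.1191 0.123  0.1343]
panel plane [ 0.0176 -0.0261  0.1099] 754 bar n 159
-180 62 [0.1086 0.1166 0.1197 0.1212]
-135 56 [0.111  0.1186 0.1203 0.1222]
-90 55 [0.1083 0.1202 0.1218 0.1232]
-45 59 [0.1193 0.1204 0.1215 0.1224]
0 71 [0.1117 0.1183 0.1197 0.1212]
45 79 [0.1087 0.1158 0.1184 0.1196]
90 68 [0.1159 0.1176 0.1186 0.1194]
135 60 [0.1164 0.1182 0.1194 0.1206]
bar c [0.5375 0.2181] dir [-0.959  0.282] [0.069 0.013] topz [0.1269 0.1328 0.1342 0.135 ]
circ 0.5379 0.2148 0.0604 1033
z pct [0.093  0.0988 0.1083 0.1142 0.1195 0.126  0.1333]
panel plane [0.1368 0.3227 0.1183] 154 bar n 77
-180 61 [0.1055 0.1125 0.1178 0.1198]
-135 117 [0.1063 0.1122 0.1184 0.1207]
-90 96 [0.1075 0.1147 0.1198 0.1213]
-45 26 [0.1196 0.1206 0.121  0.1218]
0 39 [0.1118 0.1174 0.1193 0.1199]
45 49 [0.1123 0.1157 0.1175 0.1188]
90 28 [0.114  0.1169 0.1179 0.1187]
135 18 [0.117  0.1176 0.1188 0.1193]
bar c [0.5374 0.2139] dir [ 0.972 -0.237] [0.069 0.052] topz [0.1298 0.1326 0.1334 0.1339]
```

```bash
python3 - <<'E'
from h import *
s=dict(np.load(f'/tmp/top0.npz'));W=cloud(s)
# z map crop around lid in mm
print((W[165:222:2,182:238:2,2]*1000).round().astype(int) if np.isfinite(W[165:222:2,182:238:2,2]).all() else np.nan_to_num(W[165:222:2,182:238:2,2]*1000).astype(int))
E
```

```text
[[  1  -1  -3  -2  -2   1   0   2  -3  -1   0  -1   0   1   0  -2   0   0
    3  -3  64  85  97  97  96  98  97  95]
 [  0  -1  -1   0   0  -2  -4  -1   1  -1  -5   1   0  -2  -4   0   0   0
   -2   0   0  61  73  85  86  86  83  78]
 [  0   0  -2  -3  -1  -1   0   0  -4  -3   0  -2   0  -1   0  -1  -3   0
    0  -2  -2  33  50  65  67  72  65  63]
 [ -2  -1  -1  -5  -1   1  -3  -2  -1  -1 116 118 118 119 122 119 118 116
   -3   0   0  -2  30  41  49  50  48  44]
 [ -2  -3   0   2  -4  -3  -1 120 119 118 116 119 118 118 117 120 119 119
  120 118  73  79   0  13  26  30  27  25]
 [ -2  -2  -2  -1  -5   0 119 118 118 112 108 111 110 112 110 110 111 115
  120 122 123  -1  -2  73  76  74   1  -1]
 [ -1   0  -3   0   0 117 118 115 108 111 109 111 109 110 113 109 109 110
  114 116 121 120  -1  -1  -4   0  -2  73]
 [ -2   0  -2   0 116 118 114 104 110 110 107 109 112 109 112 132 134 114
  111 110 111 121 123   2  -2  -1  -2  -2]
 [  0  -2   0 119 119 117 110 107 107 107 108 115 115 110 133 135 134 114
  109 110 111 117 120  98  -3  -2  -1  -2]
 [ -1  -3   0 117 117 106 106 110 107 108 111 1
[... 1593 characters left out ...]
 -2   0   0   0  -2   0  99 119 117 123 116 120 107 118 120 119 121 118
  120 116  98  93   3  -2  -3  -4  -1  -2]
 [  3   0   0  -3  -1   0   0  92 112 119 119 116 118 119 119 117 119 116
  106  94  21   0   0  -1   0   0  -3  -3]
 [  2  -3  -3   0   0  -2  -2   1  -3  91 103 106 109 109 109 105 102 101
   94   9   0  -5   0   0  -2   0  -2   0]
 [  0  -1  -1   0  -4  -2  -2   3  -1  78  78  80  80  94   0   0   0   1
   -1  -2  -2  -1   1  -3  -1   0  -3   0]
 [ -2  -2   0   1   0   0  -1  -1   0  -1  -1  76  79  -3  -1   0  -2   0
   -1  -2  -1  -1  -1  -1  -2  -1  -2   0]
 [ -1  -3  -1  -1  -2  -2   0   0  -2  -2   0  -2  73  77  76   0  -1  -2
   -2   0  -1   3   0  -1  -3  -3  -1  -1]]
```

```bash
python3 - <<'E'
from h import *
o=st();M=R.from_rotvec(o['tcp_rot']).as_matrix();print('toolx',M[:,0].round(3),'y',M[:,1].round(3))
for n in('top','side'):
    s=dict(np.load(f'/tmp/{n}0.npz'));W=cloud(s);hsv=cv2.cvtColor(s['color'],cv2.COLOR_BGR2HSV)
    g=(hsv[...,0]>45)&(hsv[...,0]<75)&(hsv[...,1]>120)
    top=g&(W[...,2]>.068)&(W[...,2]<.082)&(W[...,1]<0)&(W[...,0]<.8)
    P=W[top][:,:2].astype(np.float32)
    b=cv2.minAreaRect(P);print(n,'crate',b,len(P));print(cv2.boxPoints(b).round(3).tolist())
    fl=g&(W[...,2]<.02)&(W[...,1]<0)&(W[...,0]<.8);b=cv2.minAreaRect(W[fl][:,:2].astype(np.float32));print('floor',b,np.median(W[fl][:,2]))
    # other pail
    for c,z in(((.43,-.22),.09),):
        L=lidfit(s,c,z)
    # bail tube/wire: z .06-.09 near
    m=(W[...,2]>.06)&(W[...,2]<.088)&(W[...,1]>.085)&(W[...,1]<.125)&(W[...,0]>.45)&(W[...,0]<.6)&~g
    P=W[m];c=np.median(P,0);u,sv,vt=np.linalg.svd(P[:,:2]-P[:,:2].mean(0),full_matrices=False);pr=(P[:,:2]-P[:,:2].mean(0))@vt.T
    print('tube',P.mean(0).round(4),P.min(0).round(3),P.max(0).round(3),vt[0].round(3),np.ptp(pr,0).round(3),len(P))
    # jars: white caps z .115-.13
    for nm,c in(('a',(.647,.185)),('b',(.517,.318)),('c',(.547,-.075))):
        m=(W[...,2]>.112)&(W[...,2]<.135)&(np.hypot(W[...,0]-c[0],W[...,1]-c[1])<.05)
        P=W[m]; print(nm,cv2.minEnclosingCircle(P[:,:2].astype(np.float32)),np.median(P[:,2]))
E
python3 - <<'E'
import cv2
i=cv2.imread('pics/top0.png');cv2.imwrite('pics/top0c.png',cv2.resize(i[130:240,140:280],None,fx=5,fy=5,interpolation=cv2.INTER_CUBIC))
E
```

```text
{'clock': 0.85, 'joints': [1.168, 0.491, 1.559, -0.0, 1.092, -0.106], 'position': [0.183, 0.598, 0.212], 'tcp_rot': [-2.525, -1.869, -0.0], 'force': [0.377, -0.095, 0.664], 'torque': [-0.006, 0.031, -0.006], 'gripper_width': 1.003}
toolx [0.292 0.956 0.   ] y [ 0.956 -0.292  0.   ]
top crate ((0.521891713142395, -0.22231894731521606), (0.20813199877738953, 0.3088729977607727), 77.14354705810547) 1464
[[0.3479999899864197, -0.289000004529953], [0.6489999890327454, -0.3580000102519989], [0.6959999799728394, -0.1550000011920929], [0.39399999380111694, -0.0860000029206276]]
floor ((0.382443368434906, -0.18897098302841187), (0.19692228734493256, 0.5821949243545532), 77.08577728271484) 0.004262635812446569
circ 0.4394 -0.2192 0.0594 1995
tube [0.5314 0.1073 0.0746] [0.483 0.097 0.069] [0.588 0.125 0.081] [-1.     0.026] [0.104 0.028] 156
a ((0.6535833477973938, 0.18367688357830048), 0.0300496444106102) 0.12373738284504215
b ((0.5212365984916687, 0.3140351176261902), 0.045833732932806015) 0.12343953423784026
c ((0.5568658113479614, -0.08134794235229492), 0.03038661926984787) 0.12393786078577951
side crate ((0.5209410786628723, -0.22392728924751282), (0.21037711203098297, 0.3069174587726593), 76.97515106201172) 2986
[[0.3479999899864197, -0.2919999957084656], [0.6470000147819519, -0.3610000014305115], [0.6940000057220459, -0.15600000321865082], [0.39500001072883606, -0.08699999749660492]]
floor ((0.519798755645752, -0.22580812871456146), (0.1987195611000061, 0.297301322221756), 77.24613952636719) 0.004157594294329214
circ 0.4407 -0.2245 0.0591 3570
tube [0.5319 0.1026 0.0727] [0.483 0.093 0.065] [0.59  0.124 0.078] [-1.     0.004] [0.106 0.032] 148
a ((0.655721127986908, 0.18005165457725525), 0.03104386478662491) 0.12314848477846224
b ((0.5230703353881836, 0.314653217792511), 0.043824274092912674) 0.1230310854645647
c ((0.5576080679893494, -0.08437126874923706), 0.030918380245566368) 0.1235411426721702
```

View pics/top0c.png

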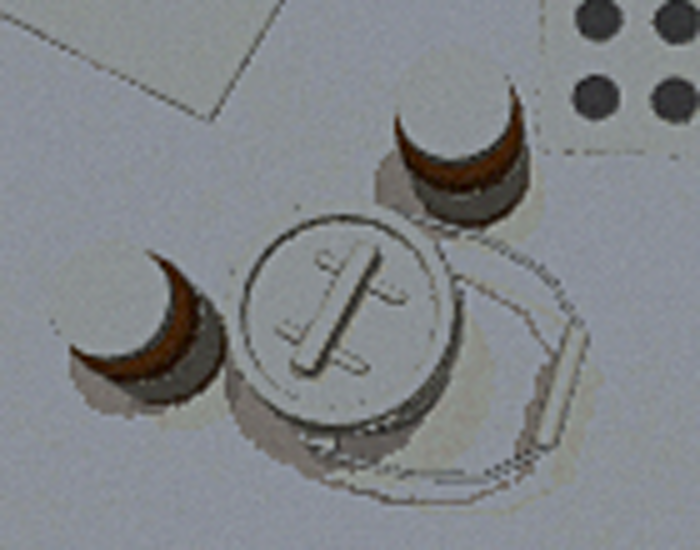

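```bash
python3 -m pendant '[{"dx":-3,"dy":5,"grip":3},{"dx":-5,"dy":9,"grip":3},{"dx":-8,"dy":13,"grip":3},{"dx":-10,"dy":17,"grip":3},{"dx":-12.5,"dy":21.5,"grip":3},{"dx":-15,"dy":26,"grip":3},{"dx":-17.5,"dy":30,"grip":3},{"dx":-20,"dy":34,"grip":3},{"dx":-22,"dy":38,"grip":3},{"dx":-24.5,"dy":42,"grip":3},{"dx":-26.2,"dy":45,"grip":3},{"dx":-26.2,"dy":45,"grip":3},{"dx":-26.2,"dy":45,"grip":3},{"dx":-26.2,"dy":45,"grip":3}]' 30
python3 - <<'E'
from h import *
o=st()
s=snap('wrist','w1');np.savez('/tmp/w1',**s)
W=cloud(s);L=lidfit(s)
c=L.mean(0)
b=L[L[:,2]>.126];print(len(b),b.mean(0).round(4),np.median(b[:,2]))
u,sv,vt=np.linalg.svd(b[:,:2]-b[:,:2].mean(0),full_matrices=False);print(vt[0],np.ptp((b[:,:2]-b[:,:2].mean(0))@vt.T,0),cv2.minAreaRect(b[:,:2].astype(np.float32)))
E
```

```text
{'clock': 0.85, 'joints': [1.168, 0.491, 1.559, -0.0, 1.092, -0.106], 'position': [0.183, 0.598, 0.212], 'tcp_rot': [-2.525, -1.869, -0.0], 'force': [0.377, -0.095, 0.664], 'torque': [-0.006, 0.031, -0.006], 'gripper_width': 1.003}
circ 0.0 0.0 0.0 0
0 [nan nan nan] naninvalid input at $[0]: expected keys grip, dx, dy, dz, yaw
<stdin>:5: RuntimeWarning: Mean of empty slice.
  ret = um.true_divide(
<stdin>:6: RuntimeWarning: Mean of empty slice.
  return _methods._mean(a, axis=axis, dtype=dtype,
  ret = ret.dtype.type(ret / rcount)
<stdin>:7: RuntimeWarning: Mean of empty slice.
Traceback (most recent call last):
IndexError: index 0 is out of bounds for axis 0 with size 0
```

View pics/w1.png

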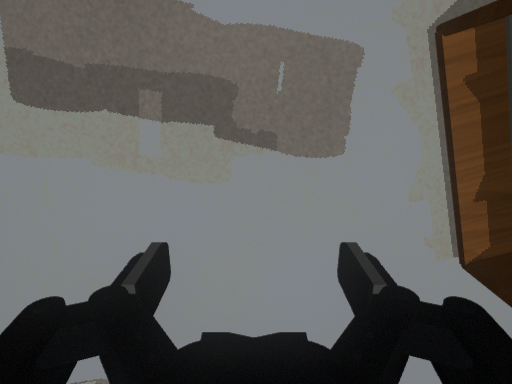

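```bash
python3 -m pendant '[{"dx":-13,"dy":22.5,"dz":0,"yaw":0,"grip":3},{"dx":-13,"dy":22.5,"dz":0,"yaw":0,"grip":3},{"dx":-13,"dy":22.5,"dz":0,"yaw":0,"grip":3},{"dx":-13,"dy":22.5,"dz":0,"yaw":0,"grip":3},{"dx":-15,"dy":26,"dz":0,"yaw":0,"grip":3},{"dx":-20,"dy":34,"dz":0,"yaw":0,"grip":3},{"dx":-26.2,"dy":45,"dz":0,"yaw":0,"grip":3},{"dx":-26.2,"dy":45,"dz":0,"yaw":0,"grip":3},{"dx":-26.2,"dy":45,"dz":0,"yaw":0,"grip":3},{"dx":-26.2,"dy":45,"dz":0,"yaw":0,"grip":3},{"dx":-26.2,"dy":45,"dz":0,"yaw":0,"grip":3},{"dx":-26.2,"dy":45,"dz":0,"yaw":0,"grip":3},{"dx":-26.2,"dy":45,"dz":0,"yaw":0,"grip":3},{"dx":-26.2,"dy":45,"dz":0,"yaw":0,"grip":3},{"dx":-26.2,"dy":45,"dz":0,"yaw":0,"grip":3}]' 30
python3 - <<'E'
from h import *
o=st()
s=snap('wrist','w2');np.savez('/tmp/w2',**s)
W=cloud(s);L=lidfit(s)
b=L[L[:,2]>.126];print(len(b),b.mean(0).round(4) if len(b) else 0)
if len(b): print(cv2.minAreaRect(b[:,:2].astype(np.float32)))
E
```

```text
clock: 2.4
position: [0.5358, 0.2166, 0.2119]
tcp_rot: [-2.524, -1.87, -0.0]
force: [-0.1, -0.5, 0.6]
gripper_width: 0.349
{'clock': 2.4, 'joints': [0.27, 0.424, 1.677, 0.0, 1.041, -1.006], 'position': [0.536, 0.217, 0.212], 'tcp_rot': [-2.524, -1.87, -0.0], 'force': [-0.144, -0.469, 0.617], 'torque': [-0.029, 0.037, -0.017], 'gripper_width': 0.349}
circ 0.5367 0.2191 0.0588 11963
1045 [0.5356 0.2203 0.1346]
((0.537497341632843, 0.2198171466588974), (0.012014362029731274, 0.06885073333978653), 73.83122253417969)
```

View pics/w2.png

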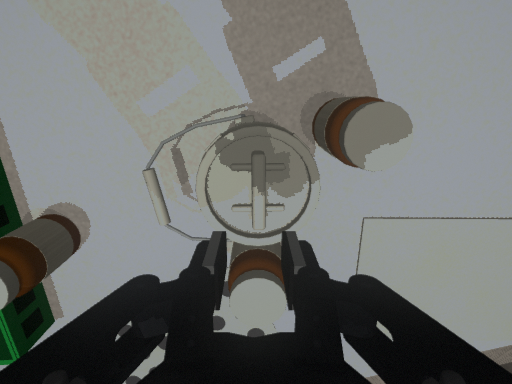

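```bash
python3 -m pendant '[{"dx":0.15,"dy":0.1,"dz":4,"yaw":0,"grip":3},{"dx":0.15,"dy":0.1,"dz":7,"yaw":0,"grip":3},{"dx":0.15,"dy":0.1,"dz":8.7,"yaw":0,"grip":3},{"dx":0.15,"dy":0.1,"dz":8.7,"yaw":0,"grip":3},{"dx":0.15,"dy":0.1,"dz":8.7,"yaw":0,"grip":3}]' 40
python3 -m pendant '[{"dx":0,"dy":0,"dz":0,"yaw":0,"grip":0.5},{"dx":0,"dy":0,"dz":0,"yaw":0,"grip":0.5},{"dx":0,"dy":0,"dz":0,"yaw":0,"grip":0.5},{"dx":0,"dy":0,"dz":0,"yaw":0,"grip":0.5},{"dx":0,"dy":0,"dz":0,"yaw":0,"grip":0.5},{"dx":0,"dy":0,"dz":0,"yaw":0,"grip":0.5}]' 40
```

```text
clock: 2.95
position: [0.5373, 0.2182, 0.1254]
tcp_rot: [2.523, 1.871, 0.001]
force: [-0.4, -0.2, 0.6]
gripper_width: 0.354
clock: 3.55
position: [0.5373, 0.2181, 0.1255]
tcp_rot: [2.523, 1.871, 0.001]
force: [-0.3, -0.0, 0.2]
gripper_width: 0.061
```

```bash
python3 - <<'E'
from h import *
s=snap('wrist','w3');t=snap('side','s3');u=snap('top','t3')
a=cv2.resize(t['color'][100:230,180:330],None,fx=4,fy=4,interpolation=cv2.INTER_CUBIC);cv2.imwrite('pics/s3c.png',a)
E
```

```text
(no output)
```

View pics/w3.png

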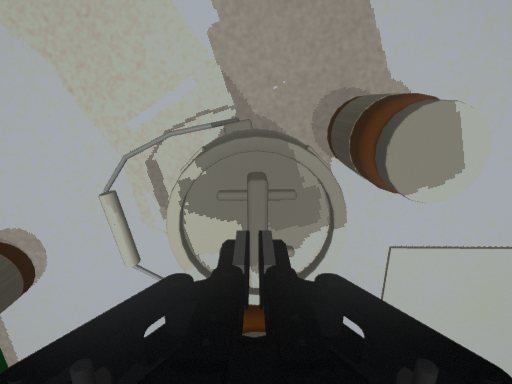

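View pics/s3c.png

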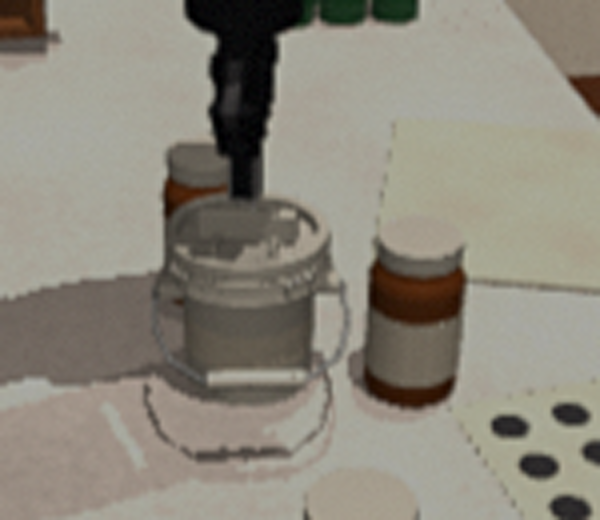

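```bash
python3 - <<'E'
from h import *
s=r.snapshot('side');W=cloud(s)
hsv=s['color'].max(2)
# crop px: x=180+245/4=241, y=100+190/4=147
for v in range(128,172,2):
    print(v,[ (s['color'][v,u].max(),)+tuple(np.nan_to_num(W[v,u]*1000).astype(int)) for u in (234,239,242,245,250)])
E
```

```text
128 [(np.uint8(13), np.int64(513), np.int64(159), np.int64(233)), (np.uint8(26), np.int64(525), np.int64(157), np.int64(234)), (np.uint8(14), np.int64(532), np.int64(155), np.int64(234)), (np.uint8(5), np.int64(546), np.int64(194), np.int64(215)), (np.uint8(169), np.int64(635), np.int64(653), np.int64(-2))]
130 [(np.uint8(2), np.int64(513), np.int64(160), np.int64(228)), (np.uint8(15), np.int64(526), np.int64(162), np.int64(226)), (np.uint8(6), np.int64(533), np.int64(157), np.int64(228)), (np.uint8(13), np.int64(546), np.int64(195), np.int64(209)), (np.uint8(168), np.int64(632), np.int64(632), np.int64(0))]
132 [(np.uint8(5), np.int64(514), np.int64(167), np.int64(219)), (np.uint8(15), np.int64(526), np.int64(161), np.int64(221)), (np.uint8(11), np.int64(532), np.int64(155), np.int64(223)), (np.uint8(7), np.int64(547), np.int64(204), np.int64(199)), (np.uint8(167), np.int64(629), np.int64(619), np.int64(-3))]
134 [(np.uint8(18), np.int64(515), np.int64(174), np.int64(210)), (np.uint8(8), np.int64(526), np.int64(165), np.int64(213)), (np.uint8(8), np.int64(534), np.int64(164), np.int
[... 5030 characters left out ...]
4(122)), (np.uint8(127), np.int64(555), np.int64(162), np.int64(120))]
168 [(np.uint8(102), np.int64(512), np.int64(166), np.int64(115)), (np.uint8(109), np.int64(525), np.int64(160), np.int64(118)), (np.uint8(112), np.int64(533), np.int64(161), np.int64(116)), (np.uint8(109), np.int64(541), np.int64(159), np.int64(117)), (np.uint8(106), np.int64(555), np.int64(162), np.int64(114))]
170 [(np.uint8(108), np.int64(512), np.int64(167), np.int64(108)), (np.uint8(127), np.int64(525), np.int64(159), np.int64(112)), (np.uint8(127), np.int64(533), np.int64(159), np.int64(111)), (np.uint8(110), np.int64(541), np.int64(159), np.int64(111)), (np.uint8(136), np.int64(554), np.int64(161), np.int64(108))]
```

```bash
python3 - <<'E'
from h import *
st()
for n in('wrist','top'):
    s=r.snapshot(n);W=cloud(s)
    m=(s['color'].max(2)<60)&(np.hypot(W[...,0]-.537,W[...,1]-.218)<.06)&(W[...,2]>.1)
    P=W[m];print(n,len(P),np.percentile(P[:,2],[0,.5,1,2,5,10,20]).round(3))
    q=P[P[:,2]<np.percentile(P[:,2],5)];print(q.mean(0).round(3),q.min(0).round(3),q.max(0).round(3))
E
```

```text
{'clock': 3.75, 'joints': [0.272, 0.528, 1.763, 0.0, 0.85, -1.005], 'position': [0.537, 0.218, 0.125], 'tcp_rot': [2.523, 1.871, 0.001], 'force': [-0.572, -0.006, -0.252], 'torque': [0.027, -0.059, 0.017], 'gripper_width': 0.06}
wrist 38470 [0.112 0.158 0.163 0.172 0.189 0.197 0.202]
[0.531 0.22  0.173] [0.52  0.178 0.112] [0.585 0.242 0.189]
top 569 [0.236 0.237 0.238 0.24  0.423 0.426 0.432]
[0.551 0.196 0.332] [0.516 0.159 0.236] [0.586 0.271 0.423]
```

```bash
python3 -m pendant '[{"dx":0,"dy":0,"dz":0,"yaw":0,"grip":3},{"dx":0,"dy":0,"dz":0,"yaw":0,"grip":3},{"dx":0,"dy":0,"dz":0,"yaw":0,"grip":3},{"dx":0,"dy":0,"dz":0.7,"yaw":0,"grip":3},{"dx":0,"dy":0,"dz":0.7,"yaw":0,"grip":3}]' 40
cat > tips.py <<'E'
from h import *
import sys
st()
t=snap('side',sys.argv[1]);W=cloud(t)
a=cv2.resize(t['color'][90:220,180:330],None,fx=4,fy=4,interpolation=cv2.INTER_CUBIC);cv2.imwrite('pics/'+sys.argv[1]+'c.png',a)
E
python3 tips.py s4
```

```text
clock: 4.35
position: [0.5369, 0.218, 0.1175]
tcp_rot: [-2.523, -1.871, 0.001]
force: [-1.0, -0.8, -0.7]
gripper_width: 0.35
{'clock': 4.35, 'joints': [0.272, 0.538, 1.77, 0.0, 0.834, -1.005], 'position': [0.537, 0.218, 0.117], 'tcp_rot': [-2.523, -1.871, 0.001], 'force': [-0.951, -0.779, -0.713], 'torque': [0.012, -0.007, -0.014], 'gripper_width': 0.35}
```

View pics/s4c.png

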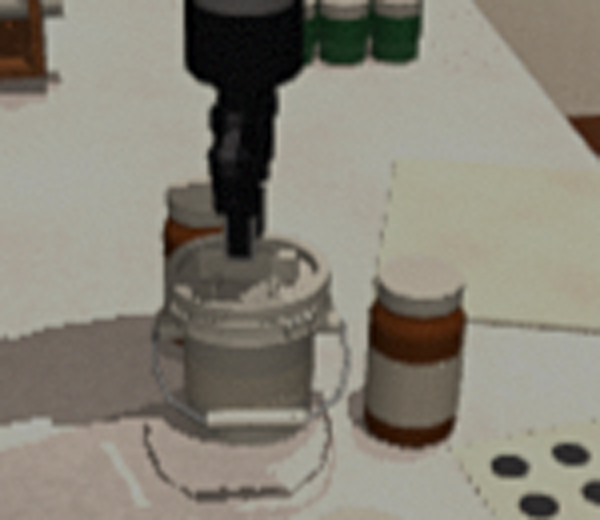

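```bash
python3 -m pendant '[{"dx":0,"dy":0,"dz":0.6,"yaw":0,"grip":3},{"dx":0,"dy":0,"dz":1.2,"yaw":0,"grip":3},{"dx":0,"dy":0,"dz":1.2,"yaw":0,"grip":3}]' 40
python3 tips.py s5
```

```text
clock: 4.7
position: [0.5365, 0.2179, 0.1047]
tcp_rot: [-2.523, -1.871, 0.003]
force: [-0.7, 0.4, -0.3]
gripper_width: 0.354
{'clock': 4.7, 'joints': [0.272, 0.555, 1.781, 0.0, 0.808, -1.005], 'position': [0.537, 0.218, 0.105], 'tcp_rot': [-2.523, -1.871, 0.003], 'force': [-0.672, 0.43, -0.268], 'torque': [0.014, -0.043, 0.004], 'gripper_width': 0.354}
```

View pics/s5c.png

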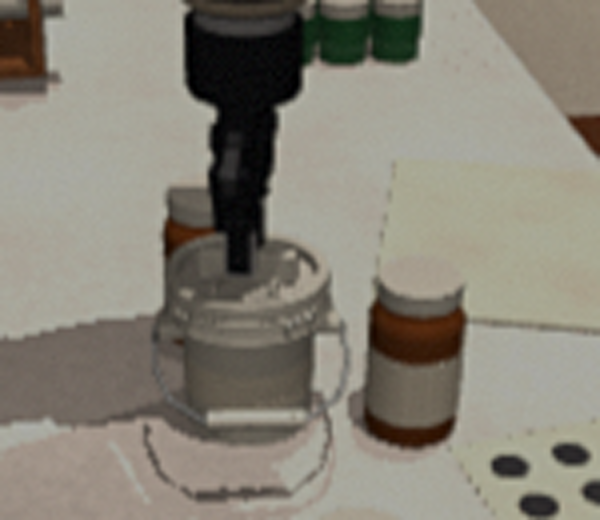

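```bash
python3 -m pendant '[{"dx":0,"dy":0,"dz":0.2,"yaw":0,"grip":0.8},{"dx":0,"dy":0,"dz":0.2,"yaw":0,"grip":0.8},{"dx":0,"dy":0,"dz":0.2,"yaw":0,"grip":0.8},{"dx":0,"dy":0,"dz":0.2,"yaw":0,"grip":0.8},{"dx":0,"dy":0,"dz":0.2,"yaw":0,"grip":0.8}]' 50
python3 tips.py s6
python3 - <<'E'
from h import *
s=dict(np.load('/tmp/w2.npz'))
c=cloud(s)
# tube from wrist
d=0
m=(s['color'].min(2)>90)&(c[...,2]>.055)&(c[...,2]<.09)&(np.abs(c[...,1]-.105)<.03)&(np.abs(c[...,0]-.53)<.06)
P=c[m];print(len(P),P.mean(0),cv2.minAreaRect(P[:,:2].astype(np.float32)))
E
```

```text
clock: 5.25
position: [0.5368, 0.2181, 0.1033]
tcp_rot: [-2.523, -1.871, 0.002]
force: [-0.4, 1.5, -1.0]
gripper_width: 0.119
{'clock': 5.25, 'joints': [0.272, 0.557, 1.782, 0.0, 0.804, -1.005], 'position': [0.537, 0.218, 0.103], 'tcp_rot': [-2.523, -1.871, 0.002], 'force': [-0.391, 1.493, -0.978], 'torque': [0.294, -0.04, 0.055], 'gripper_width': 0.119}
780 [0.52901475 0.11042655 0.07637971] ((0.5319872498512268, 0.11640840768814087), (0.03645176440477371, 0.11561813950538635), 89.89282989501953)
```

View pics/s6c.png

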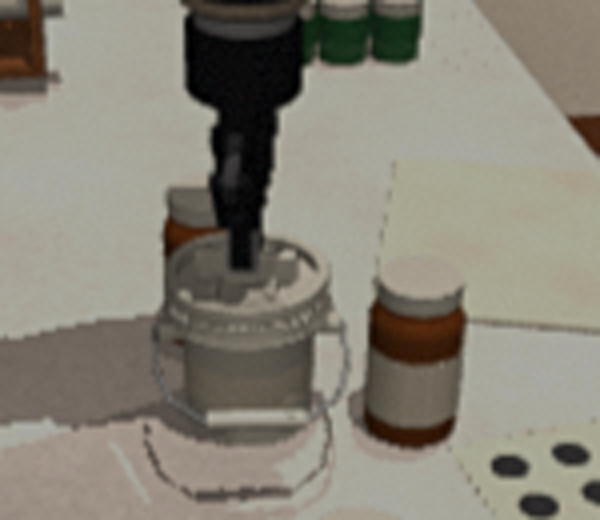

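```bash
python3 -m pendant '[{"dx":0,"dy":0,"dz":-0.2,"yaw":0,"grip":0.8},{"dx":0,"dy":0,"dz":-0.4,"yaw":0,"grip":0.8},{"dx":0,"dy":0,"dz":-0.6,"yaw":0,"grip":0.8},{"dx":0,"dy":0,"dz":-0.6,"yaw":0,"grip":0.8},{"dx":0,"dy":0,"dz":-0.6,"yaw":0,"grip":0.8}]' 50
python3 - <<'E'
from h import *
st()
t=snap('side','s7');W=cloud(t);np.savez('/tmp/s7',**t)
a=cv2.resize(t['color'][90:220,180:330],None,fx=4,fy=4,interpolation=cv2.INTER_CUBIC);cv2.imwrite('pics/s7c.png',a)
E
```

```text
clock: 5.8
position: [0.5368, 0.218, 0.1093]
tcp_rot: [-2.523, -1.871, 0.002]
force: [0.1, -0.5, -0.6]
gripper_width: 0.125
{'clock': 5.8, 'joints': [0.272, 0.549, 1.777, 0.0, 0.817, -1.005], 'position': [0.537, 0.218, 0.109], 'tcp_rot': [-2.523, -1.871, 0.002], 'force': [0.061, -0.542, -0.551], 'torque': [0.019, 0.054, 0.007], 'gripper_width': 0.125}
```

View pics/s7c.png

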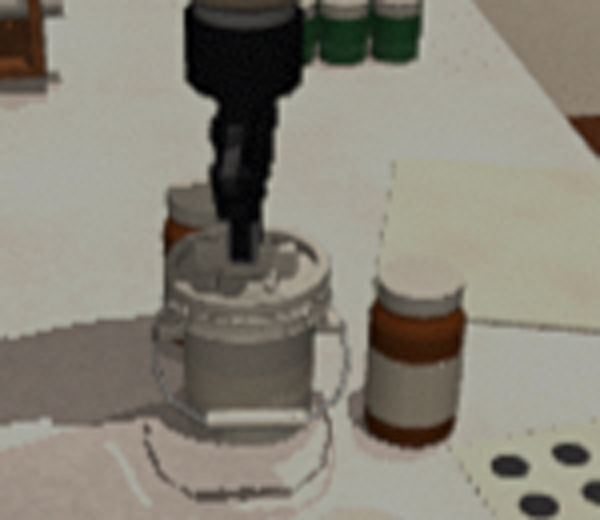

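```bash
python3 -m pendant '[{"dx":0,"dy":0,"dz":0.3,"yaw":0,"grip":0.8},{"dx":0,"dy":0,"dz":0.6,"yaw":0,"grip":0.8},{"dx":0,"dy":0,"dz":0.7,"yaw":0,"grip":0.8},{"dx":0,"dy":0,"dz":0.8,"yaw":0,"grip":0.8},{"dx":0,"dy":0,"dz":0.8,"yaw":0,"grip":0.8}]' 60
python3 -m pendant '[{"dx":0,"dy":0,"dz":0.1,"yaw":0,"grip":0.8},{"dx":0,"dy":0,"dz":0.2,"yaw":0,"grip":0.8}]' 60
```

```text
clock: 6.35
position: [0.5369, 0.2181, 0.1016]
tcp_rot: [-2.523, -1.871, 0.001]
force: [-0.5, -0.7, 6.4]
gripper_width: 0.119
clock: 6.55
position: [0.5372, 0.2181, 0.0997]
tcp_rot: [-2.523, -1.872, 0.0]
force: [0.5, -0.0, 0.9]
gripper_width: 0.115
```

```bash
python3 -m pendant '[{"dx":0,"dy":0,"dz":0.1,"yaw":0,"grip":0.8},{"dx":0,"dy":0,"dz":0.2,"yaw":0,"grip":0.8},{"dx":0,"dy":0,"dz":0.2,"yaw":0,"grip":0.8}]' 60
python3 -m pendant '[{"dx":0,"dy":0,"dz":0.1,"yaw":0,"grip":0.8},{"dx":0,"dy":0,"dz":0.2,"yaw":0,"grip":0.8},{"dx":0,"dy":0,"dz":0.2,"yaw":0,"grip":0.8}]' 60
python3 tips.py s8
```

```text
clock: 6.85
position: [0.5367, 0.2179, 0.097]
tcp_rot: [-2.523, -1.871, 0.003]
force: [0.2, -0.4, -4.6]
gripper_width: 0.118
clock: 7.15
position: [0.5367, 0.2181, 0.0955]
tcp_rot: [-2.523, -1.871, 0.002]
force: [-0.4, 1.6, 4.7]
gripper_width: 0.119
{'clock': 7.15, 'joints': [0.272, 0.568, 1.788, 0.0, 0.787, -1.005], 'position': [0.537, 0.218, 0.095], 'tcp_rot': [-2.523, -1.871, 0.002], 'force': [-0.433, 1.561, 4.728], 'torque': [0.264, 0.413, -0.019], 'gripper_width': 0.119}
```

View pics/s8c.png

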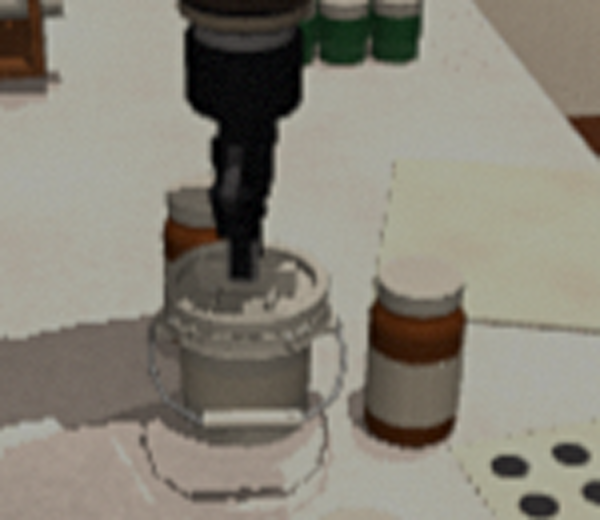

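```bash
python3 -m pendant '[{"dx":0,"dy":0,"dz":0.1,"yaw":0,"grip":0.8},{"dx":0,"dy":0,"dz":0.15,"yaw":0,"grip":0.8}]' 60
python3 -m pendant '[{"dx":0,"dy":0,"dz":0.1,"yaw":0,"grip":0.8},{"dx":0,"dy":0,"dz":0.15,"yaw":0,"grip":0.8}]' 60
python3 - <<'E'
from h import *
for n in('side','wrist'):
    s=snap(n,n+'9');L=lidfit(s,zmin=.07)
    c=np.array([.5375,.217]);d=np.hypot(*(L[:,:2]-c).T);rim=L[(d>.049)&(d<.058)&(L[:,2]>.095)]
    a=np.degrees(np.arctan2(*(rim[:,:2]-c).T[::-1]))
    for t in range(-180,180,45):
        m=(a>=t)&(a<t+45)
        if m.sum()>3: print(t,m.sum(),np.percentile(rim[m,2],[25,50,75,90]).round(4))
E
```

```text
clock: 7.4
position: [0.5369, 0.2182, 0.095]
tcp_rot: [-2.523, -1.872, 0.001]
force: [-3.2, -1.2, 15.9]
gripper_width: 0.119
clock: 7.6
position: [0.537, 0.2182, 0.0949]
tcp_rot: [-2.523, -1.872, -0.001]
force: [-5.0, -1.0, 19.9]
gripper_width: 0.117
circ 0.5357 0.201 0.0693 1137
-180 53 [0.102  0.1084 0.1108 0.1116]
-135 59 [0.1023 0.1085 0.1108 0.1116]
-90 37 [0.1022 0.1102 0.1109 0.1117]
-45 23 [0.1105 0.111  0.1116 0.1122]
0 38 [0.1061 0.1108 0.1116 0.1122]
45 12 [0.104  0.1095 0.1111 0.1121]
90 14 [0.1099 0.1106 0.1109 0.1118]
135 14 [0.1096 0.1104 0.1113 0.1115]
circ 0.5279 0.2136 0.0659 26942
-180 1370 [0.1119 0.1125 0.113  0.1134]
-135 917 [0.1124 0.1128 0.1132 0.1135]
-90 54 [0.1124 0.113  0.1134 0.1137]
-45 364 [0.1126 0.113  0.1134 0.1138]
0 12 [0.1027 0.1041 0.1044 0.1053]
45 973 [0.1121 0.1128 0.1133 0.1137]
90 1324 [0.1122 0.1127 0.1132 0.1135]
135 1705 [0.1116 0.1124 0.113  0.1134]
```

View pics/wrist9.png

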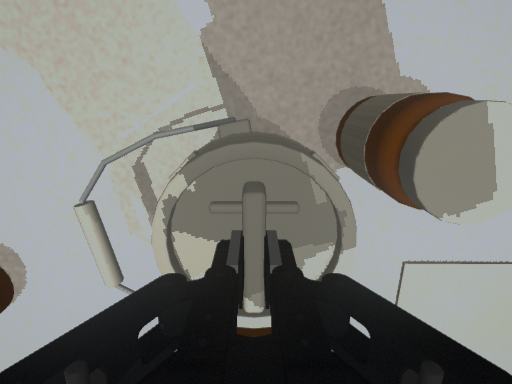

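```bash
python3 -m pendant '[{"dx":0,"dy":0,"dz":-0.3,"yaw":0,"grip":0.8},{"dx":0,"dy":0,"dz":-0.5,"yaw":0,"grip":0.8},{"dx":0,"dy":0,"dz":-0.8,"yaw":0,"grip":0.8},{"dx":0,"dy":0,"dz":-1.1,"yaw":0,"grip":0.8},{"dx":0,"dy":0,"dz":-1.3,"yaw":0,"grip":0.8},{"dx":0,"dy":0,"dz":-1.3,"yaw":0,"grip":0.8},{"dx":0,"dy":0,"dz":-1.3,"yaw":0,"grip":0.8}]' 60
python3 tips.py s10
python3 - <<'E'
from h import *
s=snap('wrist','w10');L=lidfit(s,zmin=.07)
c=np.array([.5375,.217]);d=np.hypot(*(L[:,:2]-c).T);rim=L[(d>.049)&(d<.058)&(L[:,2]>.095)]
a=np.degrees(np.arctan2(*(rim[:,:2]-c).T[::-1]))
for t in range(-180,180,45):
        m=(a>=t)&(a<t+45)
        if m.sum()>3: print(t,m.sum(),np.percentile(rim[m,2],[25,50,75,90]).round(4))
for n in('side','top'):
  s=r.snapshot(n);
  for d in r.cut_out(n,'bail_grip')[:1]:
    P=cloud(s)[d['region']];P=P[P[:,2]>.05];print(n,np.median(P,0).round(4))
E
```

```text
clock: 8.4
position: [0.5369, 0.2182, 0.1079]
tcp_rot: [-2.523, -1.872, -0.001]
force: [-0.8, -0.1, -6.1]
gripper_width: 0.115
{'clock': 8.4, 'joints': [0.272, 0.551, 1.779, 0.0, 0.812, -1.005], 'position': [0.537, 0.218, 0.108], 'tcp_rot': [-2.523, -1.872, -0.001], 'force': [-0.783, -0.122, -6.105], 'torque': [-0.01, -0.017, 0.027], 'gripper_width': 0.115}
circ 0.5281 0.2133 0.0662 25466
-180 1403 [0.1235 0.1241 0.1247 0.1251]
-135 902 [0.1245 0.125  0.1255 0.1259]
-90 56 [0.1253 0.1257 0.1259 0.1263]
-45 383 [0.1265 0.1269 0.1274 0.1277]
0 13 [0.1163 0.1173 0.1176 0.1179]
45 1012 [0.1252 0.126  0.1265 0.1269]
90 1336 [0.1246 0.1251 0.1257 0.1261]
135 1830 [0.1219 0.124  0.1246 0.1251]
side [0.527  0.1002 0.0846]
top [0.5265 0.1084 0.0853]
```

View pics/s10c.png

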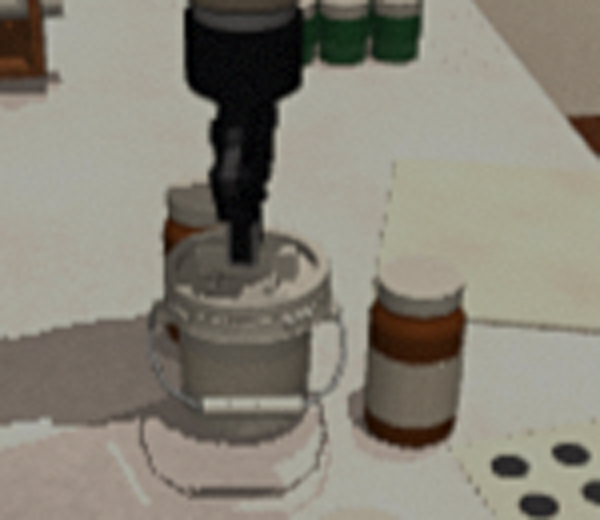

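```bash
python3 -m pendant '[{"dx":0,"dy":0,"dz":0.4,"yaw":0,"grip":0.8},{"dx":0,"dy":0,"dz":0.8,"yaw":0,"grip":0.8},{"dx":0,"dy":0,"dz":1.1,"yaw":0,"grip":0.8},{"dx":0,"dy":0,"dz":1.3,"yaw":0,"grip":0.8},{"dx":0,"dy":0,"dz":1.3,"yaw":0,"grip":0.8}]' 60
python3 -m pendant '[{"dx":0,"dy":0,"dz":0,"yaw":0,"grip":3},{"dx":0,"dy":0,"dz":0,"yaw":0,"grip":3},{"dx":0,"dy":0,"dz":0,"yaw":0,"grip":3},{"dx":0,"dy":0,"dz":0,"yaw":0,"grip":3},{"dx":0,"dy":0,"dz":-5,"yaw":0,"grip":3},{"dx":0,"dy":0,"dz":-9,"yaw":0,"grip":3},{"dx":0,"dy":0,"dz":-9,"yaw":0,"grip":3}]' 40
python3 - <<'E'
from h import *
o=st();M=R.from_rotvec(o['tcp_rot']).as_matrix();print(M[:,0].round(3),M[:,1].round(3))
for n in('wrist','top','side'):
    s=snap(n,n+'11');np.savez('/tmp/'+n+'11',**s);W=cloud(s)
    L=lidfit(s,zmin=.08)
    c=np.array([.5375,.2175]);d=np.hypot(*(L[:,:2]-c).T);rim=L[(d>.049)&(d<.058)&(L[:,2]>.1)]
    a=np.degrees(np.arctan2(*(rim[:,:2]-c).T[::-1]))
    print([round(float(np.median(rim[(a>=t)&(a<t+45),2])),4) for t in range(-180,180,45) if ((a>=t)&(a<t+45)).sum()>3])
    for d in r.cut_out(n,'bail_grip')[:2]:
        P=W[d['region']];P=P[(P[:,2]>.055)&(P[:,2]<.095)]
        if len(P)>5: print(n,d['score'],np.median(P,0).round(4),cv2.minAreaRect(P[:,:2].astype(np.float32)))
E
cd pics; python3 -c "
import cv2
i=cv2.imread('top11.png');cv2.imwrite('top11c.png',cv2.resize(i[130:240,140:280],None,fx=5,fy=5,interpolation=cv2.INTER_CUBIC))"
```

```text
clock: 9.2
position: [0.5366, 0.2185, 0.0954]
tcp_rot: [-2.523, -1.871, -0.0]
force: [-5.0, 1.2, 4.8]
gripper_width: 0.116
clock: 9.9
position: [0.5387, 0.219, 0.1904]
tcp_rot: [2.521, 1.87, 0.013]
force: [-0.3, -0.7, -1.0]
gripper_width: 0.35
{'clock': 9.9, 'joints': [0.272, 0.449, 1.699, 0.001, 0.986, -1.005], 'position': [0.539, 0.219, 0.19], 'tcp_rot': [2.521, 1.87, 0.013], 'force': [-0.327, -0.698, -1.006], 'torque': [0.003, 0.018, 0.047], 'gripper_width': 0.35}
[0.29  0.957 0.005] [ 0.957 -0.29   0.007]
circ 0.5328 0.2177 0.0614 13289
[0.113, 0.1131, 0.1131, 0.1132, 0.1131, 0.1132, 0.1131, 0.113]
wrist 0.64 [0.5143 0.112  0.0757] ((0.5092872977256775, 0.1434134840965271), (0.07949429005384445, 0.14550018310546875), 57.089447021484375)
circ 0.5357 0.2014 0.0558 362
[0.111, 0.1114, 0.1117, 0.1116]
top 0.72 [0.5258 0.1059 0.0755] ((0.5634918212890625, 0.1379161924123764), (0.14608709514141083, 0.049393147230148315), 40.343833923339844)
circ 0.5386 0.2126 0.06 1050
[0.1101, 0.1102, 0.1112, 0.1114, 0.1106, 0.1111, 0.1114, 0.1116]
side 0.58 [0.527  0.1016 0.0736] ((0.5330966114997864, 0.15233880281448364), (0.11448582261800766, 0.13495133817195892), 86.4142837524414)
```

View pics/wrist11.png

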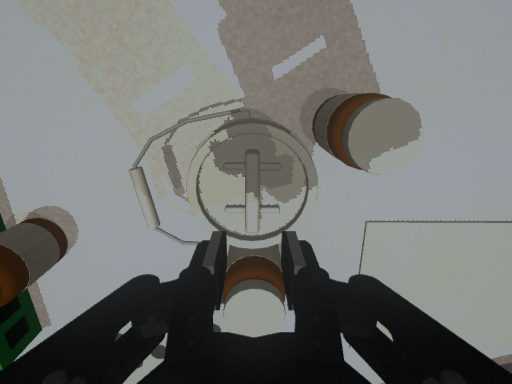

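View pics/top11c.png

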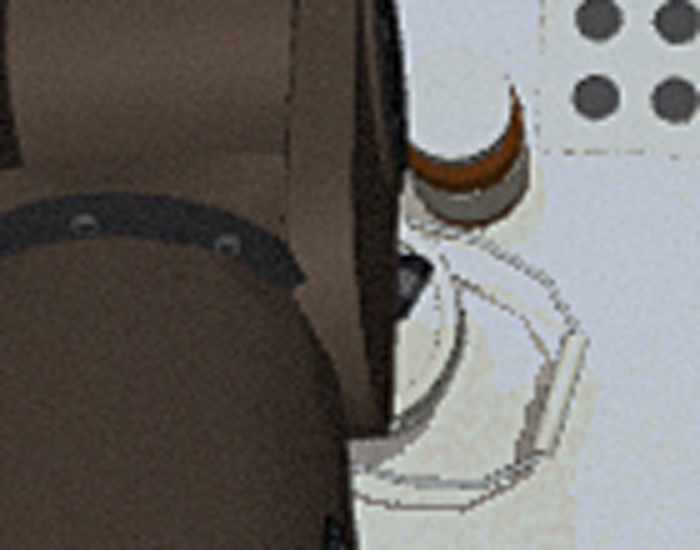

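```bash
cat > ray.py <<'E'
from h import *
def ray(s,u,v,z):
    d=s['pose'][:3,:3]@np.array([(u-s['cx'])/s['fx'],(v-s['cy'])/s['fy'],1]);o=s['pose'][:3,3]
    return o+d*(z-o[2])/d[2]
E
python3 - <<'E'
from ray import *
for f,pts in(('wrist11',((137.5,169),(152.5,226))),('top11',((256.6,196.6),(249.6,219)))):
    s=dict(np.load(f'/tmp/{f}.npz'));a,b=[ray(s,*p,.076) for p in pts];print(f,a.round(4),b.round(4),((a+b)/2).round(4),np.linalg.norm(a-b),(a-b)/np.linalg.norm(a-b))
# side: 243? crop c s10 not; use side11
s=dict(np.load('/tmp/side11.npz'))
cv2.imwrite('pics/side11c.png',cv2.resize(s['color'][120:230,190:320],None,fx=5,fy=5,interpolation=cv2.INTER_CUBIC))
E
```

```text
wrist11 [0.495  0.1137 0.076 ] [0.5557 0.1038 0.076 ] [0.5253 0.1087 0.076 ] 0.06147975720152754 [-0.98710112  0.16009805  0.        ]
top11 [0.5581 0.0984 0.076 ] [0.4971 0.1051 0.076 ] [0.5276 0.1017 0.076 ] 0.0613084211179389 [ 0.9940271  -0.10913351  0.        ]
```

View pics/side11c.png

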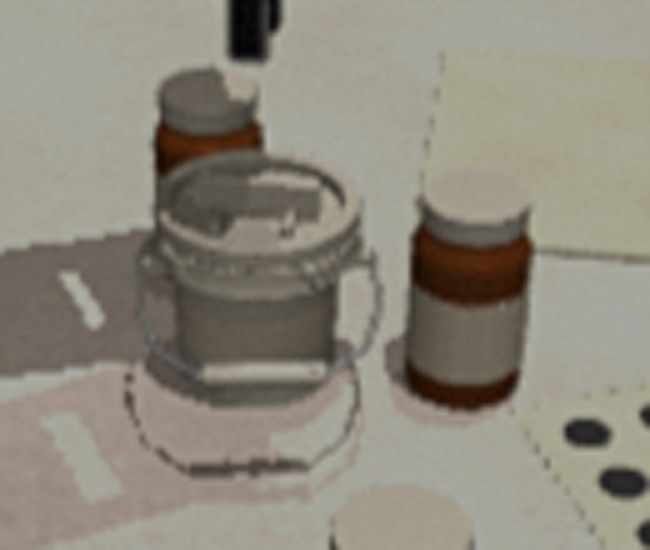

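```bash
python3 - <<'E'
from h import *
s=dict(np.load('/tmp/side11.npz'));W=cloud(s)
for v in range(118,136,1):
    print(v,[(int(s['color'][v,u].max()),)+tuple((np.nan_to_num(W[v,u])*1000).astype(int).tolist()) for u in (237,240,243)])
E
```

```text
118 [(11, 522, 172, 253), (8, 529, 169, 254), (12, 537, 168, 254)]
119 [(4, 523, 173, 250), (5, 530, 170, 251), (27, 539, 187, 243)]
120 [(6, 524, 187, 241), (9, 531, 183, 243), (48, 540, 195, 237)]
121 [(8, 525, 190, 238), (9, 532, 186, 239), (57, 540, 191, 236)]
122 [(7, 524, 187, 236), (10, 532, 188, 235), (57, 540, 191, 233)]
123 [(10, 524, 189, 233), (8, 532, 187, 233), (57, 540, 190, 231)]
124 [(5, 524, 189, 230), (10, 532, 187, 230), (58, 540, 193, 227)]
125 [(9, 524, 189, 227), (13, 532, 186, 228), (55, 540, 193, 224)]
126 [(7, 524, 189, 225), (7, 532, 189, 224), (67, 540, 191, 223)]
127 [(9, 524, 188, 222), (13, 532, 188, 222), (83, 540, 193, 219)]
128 [(5, 524, 188, 219), (10, 532, 187, 219), (92, 540, 193, 216)]
129 [(7, 524, 189, 216), (6, 532, 190, 215), (91, 540, 192, 214)]
130 [(8, 524, 189, 213), (10, 532, 186, 214), (88, 540, 192, 211)]
131 [(42, 525, 192, 209), (43, 532, 189, 210), (101, 540, 192, 208)]
132 [(118, 525, 195, 205), (104, 532, 193, 206), (141, 540, 191, 206)]
133 [(164, 577, 615, -2), (155, 589, 615, -3), (165, 600, 610, -1)]
134 [(166, 576, 606, -2), (170, 587, 603, -1), (168, 599, 600, 0)]
135 [(164, 543, 341, 124), (167, 586, 595, -2), (166, 598, 595, -2)]
```

```bash
python3 -m pendant '[{"dx":-5,"dy":1,"dz":0,"yaw":-0.1,"grip":4},{"dx":-9,"dy":1.7,"dz":0,"yaw":-0.17,"grip":4},{"dx":-11.2,"dy":2.1,"dz":0,"yaw":-0.17,"grip":4},{"dx":-11.2,"dy":2.1,"dz":0,"yaw":-0.17,"grip":4},{"dx":-11.2,"dy":2.1,"dz":0,"yaw":-0.17,"grip":4}]' 40
python3 - <<'E'
from h import *
o=st();M=R.from_rotvec(o['tcp_rot']).as_matrix();print(M.round(3).tolist())
s=snap('wrist','w12');np.savez('/tmp/w12',**s)
E
```

```text
clock: 10.7
position: [0.5238, 0.1048, 0.1836]
tcp_rot: [-2.355, -2.076, 0.004]
force: [-0.6, 1.0, 0.5]
gripper_width: 0.468
{'clock': 10.7, 'joints': [0.074, 0.397, 1.813, 0.0, 0.936, -1.371], 'position': [0.524, 0.105, 0.184], 'tcp_rot': [-2.355, -2.076, 0.004], 'force': [-0.55, 1.023, 0.48], 'torque': [0.003, -0.014, 0.023], 'gripper_width': 0.468}
[[0.126, 0.992, -0.003], [0.992, -0.126, 0.0], [-0.0, -0.003, -1.0]]
```

View pics/w12.png

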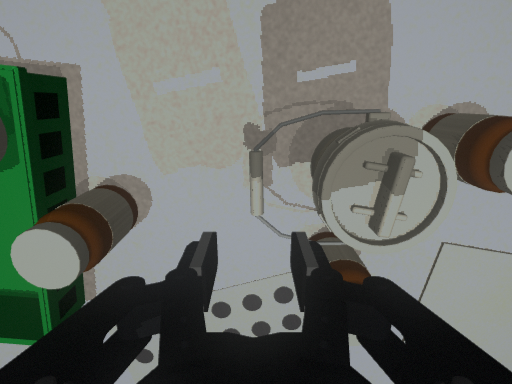

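```bash
python3 - <<'E'
from ray import *
s=dict(np.load('/tmp/w12.npz'));a,b=[ray(s,*p,.074) for p in ((256,151),(259.5,215))];print(a.round(4),b.round(4),((a+b)/2).round(4),(b-a)/np.linalg.norm(a-b))
W=cloud(s);print(W[183,253:265].round(3).tolist())
E
```

```text
[0.4934 0.1105 0.074 ] [0.5584 0.106  0.074 ] [0.5259 0.1082 0.074 ] [ 0.99762812 -0.06883417  0.        ]
[[0.523, 0.104, 0.078], [0.524, 0.105, 0.076], [0.523, 0.106, 0.079], [0.523, 0.107, 0.078], [0.524, 0.108, 0.078], [0.524, 0.109, 0.078], [0.524, 0.11, 0.078], [0.524, 0.111, 0.077], [0.525, 0.111, 0.076], [0.525, 0.112, 0.076], [0.546, 0.113, 0.001], [0.546, 0.115, 0.002]]
```

```bash
python3 -m pendant '[{"dx":0.2,"dy":0.2,"dz":5,"yaw":0,"grip":4},{"dx":0.2,"dy":0.2,"dz":9,"yaw":0,"grip":4},{"dx":0.2,"dy":0.2,"dz":12,"yaw":0,"grip":4},{"dx":0.2,"dy":0.2,"dz":13.8,"yaw":0,"grip":4},{"dx":0.2,"dy":0.2,"dz":13.8,"yaw":0,"grip":4},{"dx":0.2,"dy":0.2,"dz":13.8,"yaw":0,"grip":4}]' 40
python3 tips.py s13
```

```text
clock: 11.35
position: [0.5258, 0.1079, 0.0458]
tcp_rot: [-2.353, -2.078, 0.004]
force: [-0.1, 0.1, 1.2]
gripper_width: 0.469
{'clock': 11.35, 'joints': [0.079, 0.6, 1.926, 0.001, 0.619, -1.368], 'position': [0.526, 0.108, 0.046], 'tcp_rot': [-2.353, -2.078, 0.004], 'force': [-0.075, 0.093, 1.222], 'torque': [-0.013, 0.012, 0.071], 'gripper_width': 0.469}
```

View pics/s13c.png

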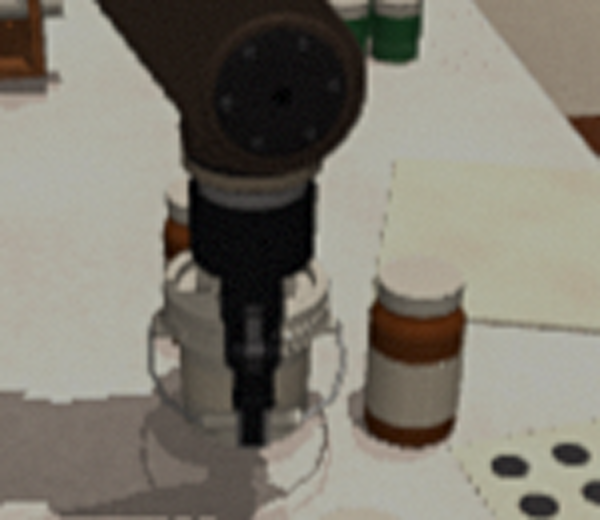

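```bash
python3 -m pendant '[{"dx":0,"dy":0,"dz":0,"yaw":0,"grip":0.8},{"dx":0,"dy":0,"dz":0,"yaw":0,"grip":0.8},{"dx":0,"dy":0,"dz":0,"yaw":0,"grip":0.8},{"dx":0,"dy":0,"dz":0,"yaw":0,"grip":0.8},{"dx":0,"dy":0,"dz":0,"yaw":0,"grip":0.8},{"dx":0,"dy":0,"dz":0,"yaw":0,"grip":0.8}]' 40
python3 - <<'E'
from h import *
st();snap('wrist','w14')
import math
# arc: from theta0 to 0, d(dx along outward), up
for t in np.arange(1.55,-.01,-.1): print(round(t,2),'inward',round(11.2*(math.sin(1.59)-math.sin(t)),2),'up',round(11.2*(math.cos(t)-math.cos(1.59)),2))
E
```

```text
clock: 12.0
position: [0.5262, 0.1076, 0.0466]
tcp_rot: [-2.354, -2.079, 0.002]
force: [-0.7, -2.1, 5.9]
gripper_width: 0.129
{'clock': 12.0, 'joints': [0.079, 0.599, 1.925, 0.0, 0.619, -1.368], 'position': [0.526, 0.108, 0.047], 'tcp_rot': [-2.354, -2.079, 0.002], 'force': [-0.728, -2.095, 5.9], 'torque': [-0.419, 0.166, 0.043], 'gripper_width': 0.129}
1.55 inward 0.0 up 0.45
1.45 inward 0.08 up 1.56
1.35 inward 0.27 up 2.67
1.25 inward 0.57 up 3.75
1.15 inward 0.97 up 4.79
1.05 inward 1.48 up 5.79
0.95 inward 2.09 up 6.73
0.85 inward 2.78 up 7.61
0.75 inward 3.56 up 8.41
0.65 inward 4.42 up 9.13
0.55 inward 5.34 up 9.76
0.45 inward 6.33 up 10.3
0.35 inward 7.36 up 10.74
0.25 inward 8.43 up 11.07
0.15 inward 9.52 up 11.29
0.05 inward 10.64 up 11.4
```

View pics/w14.png

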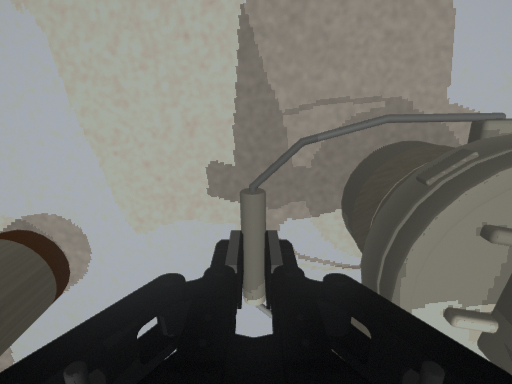

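```bash
python3 -m pendant '[{"dx":0,"dy":0,"dz":-0.5,"yaw":0,"grip":0.8},{"dx":0.1,"dy":0,"dz":-1.5,"yaw":0,"grip":0.8},{"dx":0.3,"dy":0,"dz":-2.7,"yaw":0,"grip":0.8},{"dx":0.6,"dy":0,"dz":-3.7,"yaw":0,"grip":0.8},{"dx":1,"dy":0,"dz":-4.8,"yaw":0,"grip":0.8},{"dx":1.5,"dy":0,"dz":-5.8,"yaw":0,"grip":0.8},{"dx":2.1,"dy":0,"dz":-6.7,"yaw":0,"grip":0.8},{"dx":2.8,"dy":0,"dz":-7.6,"yaw":0,"grip":0.8},{"dx":2.8,"dy":0,"dz":-7.6,"yaw":0,"grip":0.8}]' 40
python3 tips.py s15
```

```text
clock: 12.95
position: [0.5305, 0.1364, 0.1242]
tcp_rot: [2.354, 2.081, 0.001]
force: [-0.4, -5.0, 4.6]
gripper_width: 0.133
{'clock': 12.95, 'joints': [0.131, 0.491, 1.843, 0.0, 0.807, -1.317], 'position': [0.531, 0.136, 0.124], 'tcp_rot': [2.354, 2.081, 0.001], 'force': [-0.43, -4.951, 4.597], 'torque': [-0.891, 0.297, 0.037], 'gripper_width': 0.133}
```

View pics/s15c.png

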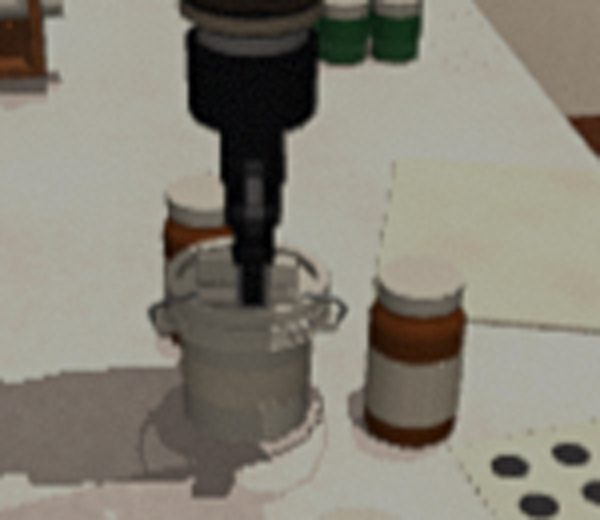

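```bash
python3 -m pendant '[{"dx":-0.2,"dy":0,"dz":-0.3,"yaw":0,"grip":0.8},{"dx":-0.2,"dy":0,"dz":-0.3,"yaw":0,"grip":0.8}]' 40
python3 - <<'E'
from h import *
s=snap('wrist','w16');np.savez('/tmp/w16',**s);L=lidfit(s,zmin=.08)
E
```

```text
clock: 13.2
position: [0.53, 0.1345, 0.127]
tcp_rot: [-2.353, -2.08, -0.0]
force: [-0.9, -1.9, 1.2]
gripper_width: 0.127
circ 0.5312 0.2082 0.0673 24147
```

View pics/w16.png

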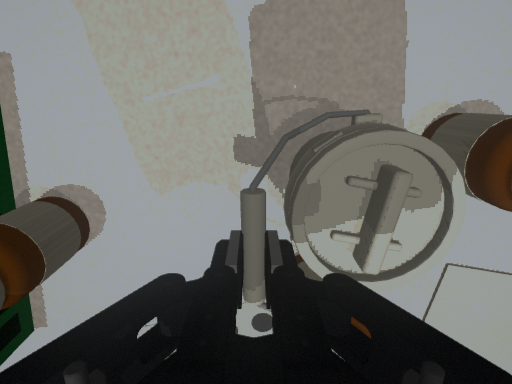

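```bash
cat >> h.py <<'E'
from scipy.optimize import least_squares
def circ(P,r0,c0):
    f=lambda c:np.hypot(P[:,0]-c[0],P[:,1]-c[1])-r0
    c=least_squares(f,c0,loss='soft_l1',f_scale=.002).x
    return c
E
python3 - <<'E'
from h import *
for n in ('wrist11','w16'):
    s=dict(np.load(f'/tmp/{n}.npz'));W=cloud(s)
    br=s['color'].min(2)>50
    m=(np.abs(W[...,2]-.1125)<.003)&(np.hypot(W[...,0]-.5375,W[...,1]-.2175)<.075)&br
    print(n,'lid',circ(W[m],.0535,(.5375,.2175)).round(4))
    m=(np.abs(W[...,2]-.124)<.004)&(np.hypot(W[...,0]-.522,W[...,1]-.32)<.05)&br
    P=W[m];print(len(P), P[:,1].min() if len(P) else 0, cv2.minEnclosingCircle(P[:,:2].astype(np.float32)) if len(P) else 0)
E
```

```text
wrist11 lid [0.5364 0.2179]
4609 0.30125160508213883 ((0.5221551656723022, 0.33092764019966125), 0.02989732287824154)
w16 lid [0.5372 0.2148]
0 0 0
```

```bash
python3 -m pendant '[{"dx":0.4,"dy":0,"dz":-0.5,"yaw":0,"grip":0.8},{"dx":0.9,"dy":0,"dz":-0.9,"yaw":0,"grip":0.8},{"dx":1.7,"dy":0,"dz":-1.6,"yaw":0,"grip":0.8},{"dx":2.7,"dy":0,"dz":-2.2,"yaw":0,"grip":0.8},{"dx":3.7,"dy":-0.1,"dz":-2.7,"yaw":0,"grip":0.8},{"dx":4.7,"dy":-0.1,"dz":-3.1,"yaw":0,"grip":0.8},{"dx":4.7,"dy":-0.1,"dz":-3.1,"yaw":0,"grip":0.8}]' 40

```

```text
clock: 13.95
position: [0.5351, 0.1825, 0.1584]
tcp_rot: [2.352, 2.082, 0.001]
force: [0.1, -2.8, 2.9]
gripper_width: 0.133
```

```bash
python3 -m pendant '[{"dx":0.5,"dy":0,"dz":-0.3,"yaw":0,"grip":0.8},{"dx":1.4,"dy":0,"dz":-0.45,"yaw":0,"grip":0.8},{"dx":2.4,"dy":-0.1,"dz":-0.6,"yaw":0,"grip":0.8},{"dx":3.3,"dy":-0.1,"dz":-0.65,"yaw":0,"grip":0.8},{"dx":3.3,"dy":-0.1,"dz":-0.65,"yaw":0,"grip":0.8}]' 40
python3 - <<'E'
from h import *
o=st()
s=snap('wrist','w17');np.savez('/tmp/w17',**s);t=snap('side','s17')
cv2.imwrite('pics/s17c.png',cv2.resize(t['color'][70:220,170:330],None,fx=4,fy=4,interpolation=cv2.INTER_CUBIC))
W=cloud(s);br=s['color'].min(2)>50
m=(np.abs(W[...,2]-.1125)<.003)&(np.hypot(W[...,0]-.5375,W[...,1]-.2175)<.075)&br
print('lid',circ(W[m],.0535,(.5375,.2175)).round(4))
E
```

```text
clock: 14.45
position: [0.538, 0.2164, 0.1647]
tcp_rot: [2.351, 2.083, 0.001]
force: [0.4, -0.3, -6.5]
gripper_width: 0.129
{'clock': 14.45, 'joints': [0.268, 0.479, 1.726, 0.0, 0.937, -1.182], 'position': [0.538, 0.216, 0.165], 'tcp_rot': [2.351, 2.083, 0.001], 'force': [0.381, -0.313, -6.455], 'torque': [-0.077, -0.004, 0.021], 'gripper_width': 0.129}
lid [0.5363 0.2073]
```

View pics/s17c.png

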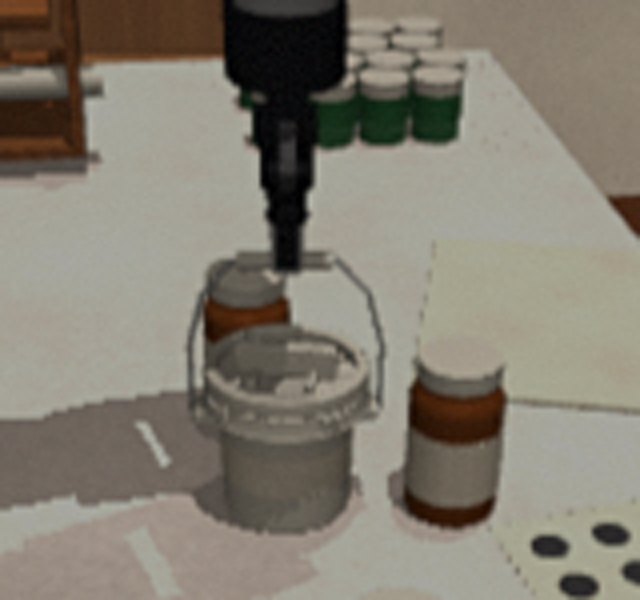

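View pics/w17.png

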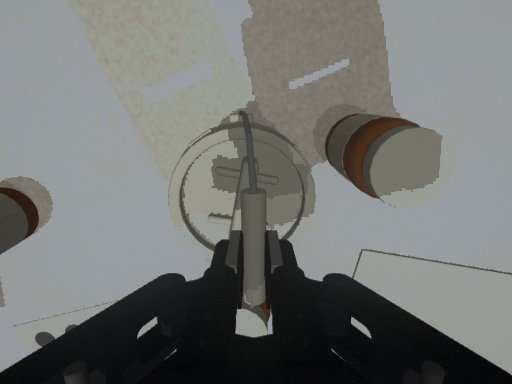

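```bash
python3 -m pendant '[{"dx":0,"dy":0,"dz":-0.3,"yaw":0,"grip":0.8},{"dx":0,"dy":0,"dz":-0.8,"yaw":0,"grip":0.8},{"dx":0,"dy":0,"dz":-1.5,"yaw":0,"grip":0.8},{"dx":0,"dy":0,"dz":-2,"yaw":0,"grip":0.8},{"dx":0,"dy":0,"dz":-2,"yaw":0,"grip":0.8},{"dx":0,"dy":0,"dz":-2,"yaw":0,"grip":0.8}]' 70
python3 - <<'E'
from h import *
o=st()
s=snap('wrist','w18');t=snap('side','s18')
cv2.imwrite('pics/s18c.png',cv2.resize(t['color'][70:220,170:330],None,fx=4,fy=4,interpolation=cv2.INTER_CUBIC))
E
```

```text
clock: 15.15
position: [0.5379, 0.2154, 0.1848]
tcp_rot: [2.352, 2.083, 0.001]
force: [-0.8, -0.8, -6.1]
gripper_width: 0.114
{'clock': 15.15, 'joints': [0.267, 0.455, 1.705, 0.0, 0.981, -1.183], 'position': [0.538, 0.215, 0.185], 'tcp_rot': [2.352, 2.083, 0.001], 'force': [-0.834, -0.816, -6.069], 'torque': [-0.059, 0.003, 0.004], 'gripper_width': 0.114}
```

View pics/s18c.png

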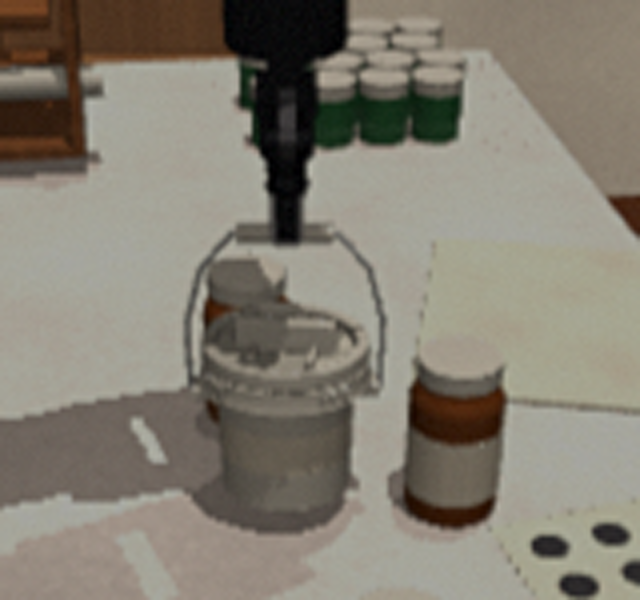

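View pics/w18.png

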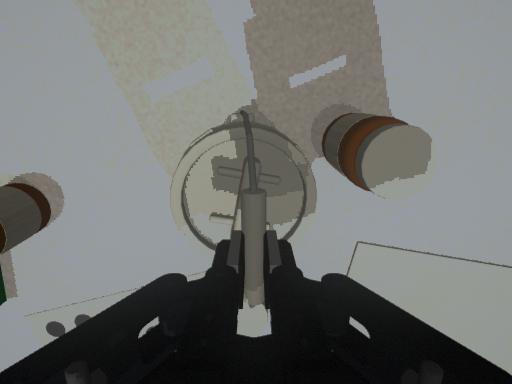

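```bash
python3 -m pendant '[{"dx":0,"dy":0,"dz":-0.5,"yaw":0,"grip":0.8},{"dx":0,"dy":0,"dz":-1.5,"yaw":0,"grip":0.8},{"dx":0,"dy":0,"dz":-3,"yaw":0,"grip":0.8},{"dx":0,"dy":0,"dz":-5,"yaw":0,"grip":0.8},{"dx":0,"dy":0,"dz":-7,"yaw":0,"grip":0.8},{"dx":0,"dy":0,"dz":-9,"yaw":0,"grip":0.8},{"dx":0,"dy":0,"dz":-11,"yaw":0,"grip":0.8},{"dx":0,"dy":0,"dz":-13,"yaw":0,"grip":0.8},{"dx":0,"dy":0,"dz":-14.5,"yaw":0,"grip":0.8},{"dx":0,"dy":0,"dz":-15,"yaw":0,"grip":0.8},{"dx":0,"dy":0,"dz":-15,"yaw":0,"grip":0.8},{"dx":0,"dy":0,"dz":-15,"yaw":0,"grip":0.8}]' 70
python3 - <<'E'
from h import *
o=st();M=R.from_rotvec(o['tcp_rot']).as_matrix()
d=M.T@(np.array([.5857,-.2379,o['position'][2]])-o['position']);print(d.round(4),M.round(3).tolist())
E
```

```text
clock: 16.45
position: [0.5374, 0.2154, 0.3338]
tcp_rot: [-2.351, -2.082, 0.002]
force: [0.7, 0.1, -5.3]
gripper_width: 0.118
{'clock': 16.45, 'joints': [0.267, 0.326, 1.496, 0.0, 1.321, -1.183], 'position': [0.537, 0.215, 0.334], 'tcp_rot': [-2.351, -2.082, 0.002], 'force': [0.717, 0.136, -5.291], 'torque': [0.047, 0.021, 0.013], 'gripper_width': 0.118}
[-0.4441  0.1027  0.    ] [[0.121, 0.993, -0.001], [0.993, -0.121, -0.0], [-0.0, -0.001, -1.0]]
```

```bash
python3 -m pendant '[{"dx":-0.4,"dy":0.1,"dz":0,"yaw":0.02,"grip":0.8},{"dx":-1.3,"dy":0.3,"dz":0,"yaw":0.05,"grip":0.8},{"dx":-3.1,"dy":0.7,"dz":0,"yaw":0.12,"grip":0.8},{"dx":-5.3,"dy":1.2,"dz":0,"yaw":0.2,"grip":0.8},{"dx":-8,"dy":1.9,"dz":0,"yaw":0.3,"grip":0.8},{"dx":-10.7,"dy":2.5,"dz":0,"yaw":0.4,"grip":0.8},{"dx":-13.8,"dy":3.2,"dz":0,"yaw":0.52,"grip":0.8},{"dx":-16.9,"dy":3.9,"dz":0,"yaw":0.64,"grip":0.8},{"dx":-20,"dy":4.6,"dz":0,"yaw":0.76,"grip":0.8},{"dx":-23.1,"dy":5.4,"dz":0,"yaw":0.87,"grip":0.8},{"dx":-26.2,"dy":6.1,"dz":0,"yaw":0.99,"grip":0.8},{"dx":-29.3,"dy":6.8,"dz":0,"yaw":1.11,"grip":0.8},{"dx":-32.4,"dy":7.5,"dz":0,"yaw":1.23,"grip":0.8},{"dx":-35.1,"dy":8.1,"dz":0,"yaw":1.33,"grip":0.8},{"dx":-37.8,"dy":8.8,"dz":0,"yaw":1.43,"grip":0.8},{"dx":-40,"dy":9.3,"dz":0,"yaw":1.51,"grip":0.8},{"dx":-41.8,"dy":9.7,"dz":0,"yaw":1.58,"grip":0.8},{"dx":-43.1,"dy":10,"dz":0,"yaw":1.63,"grip":0.8},{"dx":-44,"dy":10.2,"dz":0,"yaw":1.66,"grip":0.8},{"dx":-44.4,"dy":10.3,"dz":0,"yaw":1.68,"grip":0.8}]' 70
python3 -m pendant '[{"dx":0,"dy":0,"dz":0,"yaw":0,"grip":0.8},{"dx":0,"dy":0,"dz":0,"yaw":0,"grip":0.8},{"dx":0,"dy":0,"dz":0,"yaw":0,"grip":0.8},{"dx":0,"dy":0,"dz":0,"yaw":0,"grip":0.8},{"dx":0,"dy":0,"dz":0,"yaw":0,"grip":0.8}]' 70
python3 - <<'E'
from h import *
o=st();M=R.from_rotvec(o['tcp_rot']).as_matrix();print(M.round(3).tolist())
for n in('side','top','wrist'):
    s=snap(n,n+'20');np.savez('/tmp/'+n+'20',**s)
E
```

```text
clock: 18.45
position: [0.5858, -0.239, 0.3333]
tcp_rot: [3.12, -0.365, -0.003]
force: [0.4, -1.0, -5.3]
gripper_width: 0.117
clock: 18.95
position: [0.5858, -0.2386, 0.3335]
tcp_rot: [3.12, -0.364, -0.002]
force: [-0.5, 0.7, -6.1]
gripper_width: 0.117
{'clock': 18.95, 'joints': [-0.491, 0.414, 1.362, -0.001, 1.367, -0.258], 'position': [0.586, -0.239, 0.333], 'tcp_rot': [3.12, -0.364, -0.002], 'force': [-0.505, 0.701, -6.123], 'torque': [-0.021, 0.048, 0.022], 'gripper_width': 0.117}
[[0.973, -0.23, -0.002], [-0.23, -0.973, -0.0], [-0.001, 0.0, -1.0]]
```

View pics/side20.png

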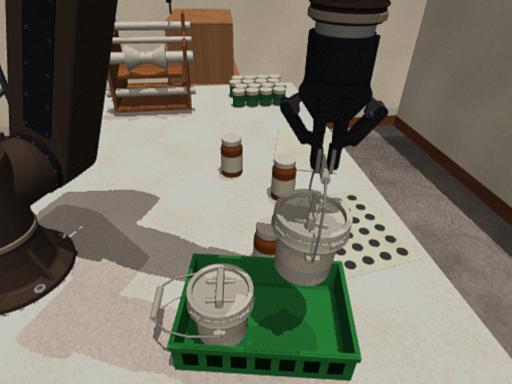

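View pics/top20.png

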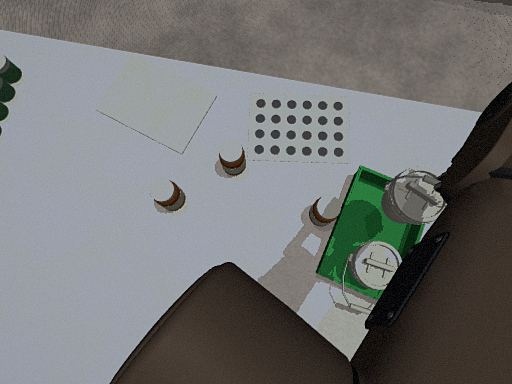

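View pics/wrist20.png

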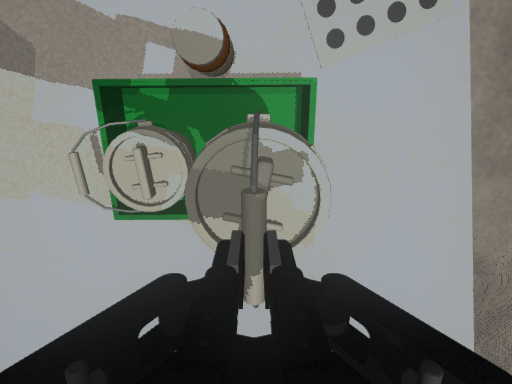

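```bash
python3 - <<'E'
from h import *
for n in('wrist20','side20','top20'):
    s=dict(np.load(f'/tmp/{n}.npz'));W=cloud(s);br=s['color'].min(2)>50
    near=np.hypot(W[...,0]-.586,W[...,1]+.239)
    P=W[br&(near<.08)&(W[...,2]>.24)&(W[...,2]<.34)]
    rim=P[(np.abs(P[:,2]-.281)<.012)]
    print(n,len(rim),circ(rim,.0535,(.586,-.239)).round(4),np.percentile(rim[:,2],[10,50,90]).round(3))
    rr=np.hypot(*(rim[:,:2]-(.586,-.239)).T);a=np.degrees(np.arctan2(rim[:,1]+.239,rim[:,0]-.586))
    print([ (t,round(float(np.percentile(rim[(a>=t)&(a<t+45)&(rr>.05),2],75)),4)) for t in range(-180,180,45) if ((a>=t)&(a<t+45)&(rr>.05)).sum()>5])
    o=W[br&(np.hypot(W[...,0]-.44,W[...,1]+.222)<.07)&(np.abs(W[...,2]-.118)<.004)];print('other',circ(o,.0535,(.44,-.222)).round(4))
    hsv=cv2.cvtColor(s['color'],cv2.COLOR_BGR2HSV)
    g=(hsv[...,0]>45)&(hsv[...,0]<75)&(hsv[...,1]>120)&(np.abs(W[...,2]-.074)<.006)&(W[...,1]<0)
    print('crate',cv2.boxPoints(cv2.minAreaRect(W[g][:,:2].astype(np.float32))).round(3).tolist())
    j=W[br&(np.abs(W[...,2]-.124)<.005)&(np.hypot(W[...,0]-.557,W[...,1]+.083)<.06)]
    print('jarc',len(j) and cv2.minEnclosingCircle(j[:,:2].astype(np.float32)))
E
```

```text
wrist20 12112 [ 0.5854 -0.2469] [0.272 0.275 0.284]
[(-180, 0.2822), (-90, 0.2851), (-45, 0.2855), (0, 0.2851), (45, 0.2841), (90, 0.2826), (135, 0.2819)]
other [ 0.4403 -0.2203]
crate [[0.34700000286102295, -0.289000004529953], [0.6480000019073486, -0.3569999933242798], [0.6940000057220459, -0.1550000011920929], [0.3930000066757202, -0.08699999749660492]]
jarc ((0.5565192103385925, -0.08161409199237823), 0.029985394328832626)
side20 3146 [ 0.5809 -0.2427] [0.271 0.275 0.284]
[(-180, 0.2842), (-135, 0.2826), (-90, 0.2803), (-45, 0.2794), (0, 0.2798), (45, 0.2826), (90, 0.284), (135, 0.2854)]
other [ 0.4408 -0.2237]
crate [[0.3479999899864197, -0.2919999957084656], [0.6470000147819519, -0.3610000014305115], [0.6940000057220459, -0.15600000321865082], [0.39500001072883606, -0.08699999749660492]]
jarc ((0.5569860935211182, -0.08422406762838364), 0.030244186520576477)
top20 1866 [ 0.5935 -0.247 ] [0.271 0.274 0.283]
[(-180, 0.2838), (-135, 0.2832), (-45, 0.2826), (0, 0.2826), (45, 0.2825), (90, 0.283), (135, 0.2833)]
other [ 0.4404 -0.2209]
crate [[0.3479999899864197, -0.289000004529953], [0.6499999761581421, -0.3580000102519989], [0.6959999799728394, -0.15600000321865082], [0.39500001072883606, -0.08699999749660492]]
jarc ((0.5566854476928711, -0.0823424831032753), 0.030104272067546844)
```

```bash
python3 -m pendant '[{"dx":0,"dy":-0.2,"dz":0.5,"yaw":0,"grip":0.8},{"dx":0,"dy":-0.4,"dz":1.5,"yaw":0,"grip":0.8},{"dx":0,"dy":-0.6,"dz":3,"yaw":0,"grip":0.8},{"dx":0,"dy":-0.6,"dz":4.5,"yaw":0,"grip":0.8},{"dx":0,"dy":-0.6,"dz":6,"yaw":0,"grip":0.8},{"dx":0,"dy":-0.6,"dz":7.5,"yaw":0,"grip":0.8},{"dx":0,"dy":-0.6,"dz":9,"yaw":0,"grip":0.8},{"dx":0,"dy":-0.6,"dz":10.5,"yaw":0,"grip":0.8},{"dx":0,"dy":-0.6,"dz":12,"yaw":0,"grip":0.8},{"dx":0,"dy":-0.6,"dz":13.2,"yaw":0,"grip":0.8},{"dx":0,"dy":-0.6,"dz":14,"yaw":0,"grip":0.8},{"dx":0,"dy":-0.6,"dz":14.5,"yaw":0,"grip":0.8},{"dx":0,"dy":-0.6,"dz":14.5,"yaw":0,"grip":0.8},{"dx":0,"dy":-0.6,"dz":14.5,"yaw":0,"grip":0.8}]' 70
python3 - <<'E'
from h import *
o=st()
for n in('side','wrist'):
    s=snap(n,n+'21');W=cloud(s);br=s['color'].min(2)>50
    near=np.hypot(W[...,0]-.586,W[...,1]+.24)
    P=W[br&(near<.075)&(W[...,2]>.10)&(W[...,2]<.17)]
    rim=P[(np.abs(P[:,2]-.135)<.008)];print(n,len(rim),circ(rim,.0535,(.586,-.24)).round(4))
E
```

```text
clock: 20.5
position: [0.5872, -0.2331, 0.1888]
tcp_rot: [3.12, -0.365, -0.001]
force: [-0.5, -0.0, -5.0]
gripper_width: 0.119
{'clock': 20.5, 'joints': [-0.482, 0.523, 1.567, -0.001, 1.052, -0.249], 'position': [0.587, -0.233, 0.189], 'tcp_rot': [3.12, -0.365, -0.001], 'force': [-0.487, -0.027, -5.029], 'torque': [0.03, 0.055, -0.029], 'gripper_width': 0.119}
side 2170 [ 0.588  -0.2376]
wrist 12054 [ 0.5855 -0.2418]
```

View pics/side21.png

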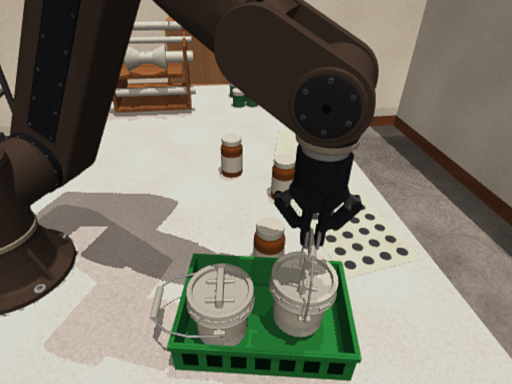

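View pics/wrist21.png

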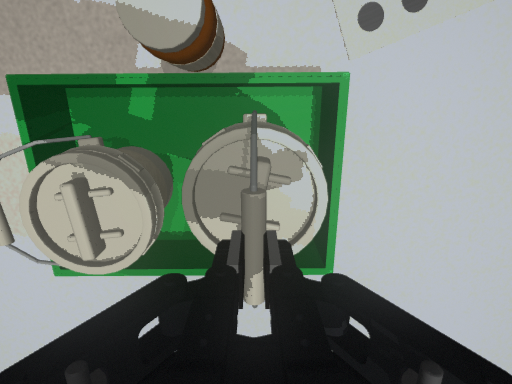

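```bash
python3 -m pendant '[{"dx":0,"dy":0,"dz":0.5,"yaw":0,"grip":0.8},{"dx":0,"dy":0,"dz":1,"yaw":0,"grip":0.8},{"dx":0,"dy":0,"dz":1.4,"yaw":0,"grip":0.8},{"dx":0,"dy":0,"dz":1.7,"yaw":0,"grip":0.8},{"dx":0,"dy":0,"dz":2,"yaw":0,"grip":0.8},{"dx":0,"dy":0,"dz":2,"yaw":0,"grip":0.8}]' 70
```

```text
clock: 21.2
position: [0.5871, -0.2331, 0.1685]
tcp_rot: [3.12, -0.365, -0.002]
force: [0.4, -0.1, -5.6]
gripper_width: 0.118
```

```bash
python3 -m pendant '[{"dx":0,"dy":0,"dz":0.15,"yaw":0,"grip":0.8},{"dx":0,"dy":0,"dz":0.3,"yaw":0,"grip":0.8},{"dx":0,"dy":0,"dz":0.3,"yaw":0,"grip":0.8}]' 70
python3 -m pendant '[{"dx":0,"dy":0,"dz":0.15,"yaw":0,"grip":0.8},{"dx":0,"dy":0,"dz":0.2,"yaw":0,"grip":0.8},{"dx":0,"dy":0,"dz":0.2,"yaw":0,"grip":0.8}]' 70
```

```text
clock: 21.5
position: [0.5885, -0.2336, 0.1677]
tcp_rot: [3.118, -0.364, 0.006]
force: [0.8, 0.1, 7.7]
gripper_width: 0.112
clock: 21.8
position: [0.5898, -0.234, 0.1676]
tcp_rot: [3.117, -0.364, 0.013]
force: [1.6, 0.8, 10.1]
gripper_width: 0.113
```

```bash
python3 -m pendant '[{"dx":0,"dy":0,"dz":-0.2,"yaw":0,"grip":0.8},{"dx":0,"dy":0,"dz":-0.2,"yaw":0,"grip":0.8}]' 40
python3 -m pendant '[{"dx":0.7,"dy":0,"dz":0,"yaw":0,"grip":0.8},{"dx":1.7,"dy":0,"dz":0.1,"yaw":0,"grip":0.8},{"dx":2.5,"dy":0,"dz":0.25,"yaw":0,"grip":0.8},{"dx":3.3,"dy":0,"dz":0.4,"yaw":0,"grip":0.8},{"dx":3.3,"dy":0,"dz":0.4,"yaw":0,"grip":0.8}]' 40
python3 - <<'E'
from h import *
o=st();M=R.from_rotvec(o['tcp_rot']).as_matrix();print(M.round(3).tolist())
snap('side','side22');snap('wrist','w22')
E
```

```text
clock: 22.0
position: [0.5897, -0.234, 0.1696]
tcp_rot: [3.117, -0.364, 0.012]
force: [0.2, 0.4, -6.1]
gripper_width: 0.117
clock: 22.5
position: [0.623, -0.242, 0.1657]
tcp_rot: [3.117, -0.364, 0.014]
force: [-0.2, -1.9, 0.3]
gripper_width: 0.114
{'clock': 22.5, 'joints': [-0.469, 0.593, 1.501, -0.001, 1.038, -0.236], 'position': [0.623, -0.242, 0.166], 'tcp_rot': [3.117, -0.364, 0.014], 'force': [-0.21, -1.908, 0.267], 'torque': [-0.23, -0.011, -0.008], 'gripper_width': 0.114}
[[0.973, -0.23, 0.008], [-0.23, -0.973, -0.005], [0.009, 0.003, -1.0]]
```

View pics/side22.png

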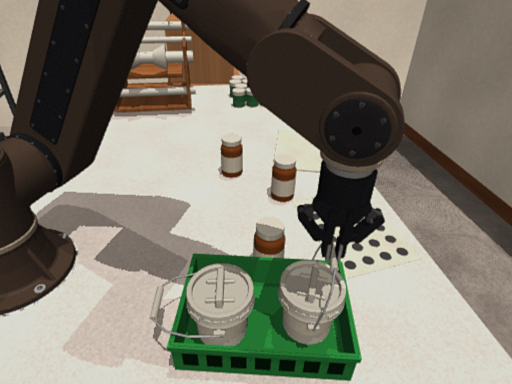

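View pics/w22.png

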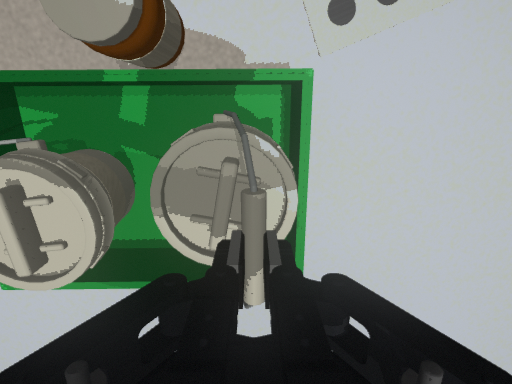

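```bash
cat > pc.py <<'E'
from h import *
for n in('side','wrist'):
    s=snap(n);W=cloud(s);br=s['color'].min(2)>50
    near=np.hypot(W[...,0]-.59,W[...,1]+.24)
    P=W[br&(near<.08)];rim=P[np.abs(P[:,2]-.117)<.004];c=circ(rim,.0535,(.59,-.24))
    for _ in range(2):
        d=np.hypot(*(rim[:,:2]-c).T);rim=rim[np.abs(d-.0535)<.009];c=circ(rim,.0535,c)
    a=np.degrees(np.arctan2(rim[:,1]-c[1],rim[:,0]-c[0]))
    rel=c-[.5915,-.2392]
    print(n,len(rim),c.round(4),'crate x',round(rel@[.974,-.224],4),'y',round(rel@[.224,.974],4),[round(float(np.median(rim[(a>=t)&(a<t+45),2])),4) for t in range(-180,180,45) if ((a>=t)&(a<t+45)).sum()>5])
E
python3 pc.py
```

```text
side 826 [ 0.6009 -0.2399] crate x 0.0093 y 0.0015 [0.1165, 0.1167, 0.1167, 0.1168, 0.1165, 0.1165, 0.1164, 0.1167]
wrist 4128 [ 0.601  -0.2362] crate x 0.0086 y 0.0051 [0.1179, 0.1179, 0.1181, 0.1181, 0.1181, 0.1179, 0.1181, 0.1179]
```

```bash
python3 -m pendant '[{"dx":-0.8,"dy":0,"dz":-0.3,"yaw":0,"grip":0.8},{"dx":-1.6,"dy":0,"dz":-0.6,"yaw":0,"grip":0.8},{"dx":-2.2,"dy":0,"dz":-1,"yaw":0,"grip":0.8},{"dx":-2.3,"dy":0,"dz":-1.3,"yaw":0,"grip":0.8},{"dx":-2.3,"dy":0,"dz":-1.3,"yaw":0,"grip":0.8},{"dx":-2.3,"dy":0,"dz":-1.3,"yaw":0,"grip":0.8}]' 60
python3 -m pendant '[{"dx":-0.4,"dy":0,"dz":0,"yaw":0,"grip":0.8},{"dx":-0.9,"dy":0,"dz":0,"yaw":0,"grip":0.8},{"dx":-1.2,"dy":0,"dz":0,"yaw":0,"grip":0.8},{"dx":-1.2,"dy":0,"dz":0,"yaw":0,"grip":0.8},{"dx":-1.2,"dy":0,"dz":0,"yaw":0,"grip":0.8},{"dx":-1.2,"dy":0,"dz":0,"yaw":0,"grip":0.8}]' 60
python3 pc.py
```

```text
clock: 23.3
position: [0.5992, -0.2363, 0.179]
tcp_rot: [3.117, -0.364, 0.013]
force: [-1.5, 0.1, -4.5]
gripper_width: 0.118
clock: 23.9
position: [0.5876, -0.2335, 0.1789]
tcp_rot: [3.117, -0.364, 0.013]
force: [-0.9, -1.1, -4.9]
gripper_width: 0.117
side 533 [ 0.5803 -0.2415] crate x -0.0104 y -0.0047 [0.1156, 0.1164, 0.1178, 0.1157, 0.1159, 0.1175, 0.1188, 0.1192]
wrist 2305 [ 0.5695 -0.2478] crate x -0.0195 y -0.0133 [0.1164, 0.1167, 0.1191, 0.1205]
```

```bash
python3 -m pendant '[{"dx":0,"dy":0,"dz":0.3,"yaw":0,"grip":0.8},{"dx":0,"dy":0,"dz":0.6,"yaw":0,"grip":0.8},{"dx":0,"dy":0,"dz":0.9,"yaw":0,"grip":0.8},{"dx":0,"dy":0,"dz":1.05,"yaw":0,"grip":0.8},{"dx":0,"dy":0,"dz":1.05,"yaw":0,"grip":0.8}]' 60
python3 pc.py
```

```text
clock: 24.5
position: [0.5876, -0.2336, 0.1681]
tcp_rot: [3.117, -0.364, 0.012]
force: [0.2, 0.5, -4.7]
gripper_width: 0.119
side 854 [ 0.5956 -0.2386] crate x 0.0039 y 0.0015 [0.1168, 0.1169, 0.117, 0.1169, 0.1166, 0.1165, 0.1164, 0.1166]
wrist 3974 [ 0.5926 -0.2341] crate x -0.0 y 0.0052 [0.1181, 0.1182, 0.1182, 0.1181, 0.118, 0.118, 0.118]
```

```bash
python3 -m pendant '[{"dx":0,"dy":0,"dz":0.1,"yaw":0,"grip":0.8},{"dx":0,"dy":0,"dz":0.1,"yaw":0,"grip":0.8},{"dx":0,"dy":0,"dz":0.1,"yaw":0,"grip":2.4},{"dx":0,"dy":0,"dz":0.1,"yaw":0,"grip":2.4},{"dx":0,"dy":0,"dz":0.1,"yaw":0,"grip":2.4},{"dx":0,"dy":0,"dz":0.1,"yaw":0,"grip":2.4}]' 40
python3 pc.py
python3 - <<'E'
from h import *
st();snap('wrist','w23')
E
```

```text
clock: 25.2
position: [0.5876, -0.2335, 0.1673]
tcp_rot: [3.117, -0.364, 0.012]
force: [0.4, -0.6, -0.7]
gripper_width: 0.279
side 843 [ 0.5892 -0.2368] crate x -0.0027 y 0.0019 [0.1165, 0.1165, 0.1165, 0.1167, 0.1163, 0.1166, 0.1164, 0.1166]
wrist 3950 [ 0.5887 -0.2331] crate x -0.0041 y 0.0053 [0.118, 0.1179, 0.1178, 0.1179, 0.118, 0.118, 0.118, 0.118]
{'clock': 25.3, 'joints': [-0.483, 0.543, 1.595, -0.0, 0.995, -0.25], 'position': [0.588, -0.234, 0.167], 'tcp_rot': [3.117, -0.364, 0.012], 'force': [0.179, 0.891, 0.16], 'torque': [-0.029, 0.025, -0.002], 'gripper_width': 0.281}
```

View pics/w23.png

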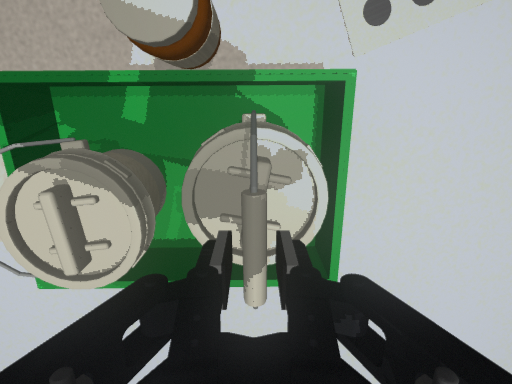

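```bash
python3 -m pendant '[{"dx":0.8,"dy":0,"dz":0,"yaw":0,"grip":2.4},{"dx":1.7,"dy":0,"dz":0.1,"yaw":0,"grip":2.4},{"dx":2.5,"dy":0,"dz":0.3,"yaw":0,"grip":2.4},{"dx":3.3,"dy":0,"dz":0.5,"yaw":0,"grip":2.4},{"dx":4.1,"dy":0,"dz":0.8,"yaw":0,"grip":2.4},{"dx":4.9,"dy":0,"dz":1.1,"yaw":0,"grip":2.4},{"dx":5.6,"dy":0,"dz":1.5,"yaw":0,"grip":2.4},{"dx":6.3,"dy":0,"dz":2,"yaw":0,"grip":2.4},{"dx":7,"dy":0,"dz":2.5,"yaw":0,"grip":2.4},{"dx":7,"dy":0,"dz":2.5,"yaw":0,"grip":2.4}]' 40
python3 pc.py
python3 - <<'E'
from h import *
snap('wrist','w24');snap('side','side24')
E
```

```text
clock: 26.35
position: [0.6564, -0.2498, 0.1417]
tcp_rot: [3.117, -0.364, 0.011]
force: [0.9, 0.8, -0.1]
gripper_width: 0.28
side 903 [ 0.5892 -0.237 ] crate x -0.0028 y 0.0016 [0.1166, 0.1164, 0.1165, 0.1167, 0.1163, 0.1164, 0.1164, 0.1166]
wrist 5478 [ 0.5902 -0.2331] crate x -0.0027 y 0.0057 [0.1178, 0.1176, 0.1177, 0.118, 0.118, 0.1179, 0.118, 0.1178]
```

View pics/side24.png

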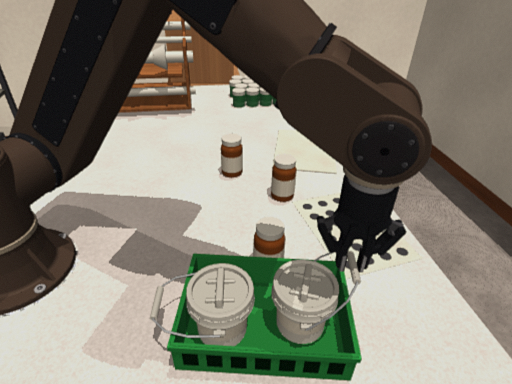

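View pics/w24.png

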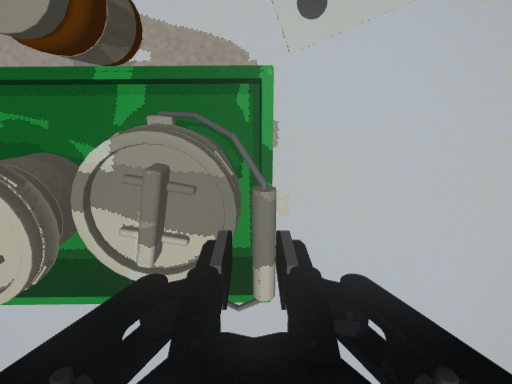

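```bash
python3 -m pendant '[{"dx":0.7,"dy":0,"dz":0.6,"yaw":0,"grip":2.4},{"dx":1.3,"dy":0,"dz":1.2,"yaw":0,"grip":2.4},{"dx":1.8,"dy":0,"dz":1.8,"yaw":0,"grip":2.4},{"dx":2.3,"dy":0,"dz":2.4,"yaw":0,"grip":2.4},{"dx":2.7,"dy":0,"dz":3.1,"yaw":0,"grip":2.4},{"dx":3.1,"dy":0,"dz":3.8,"yaw":0,"grip":2.4},{"dx":3.4,"dy":0,"dz":4.6,"yaw":0,"grip":2.4},{"dx":3.7,"dy":0,"dz":5.4,"yaw":0,"grip":2.4},{"dx":3.7,"dy":0,"dz":5.4,"yaw":0,"grip":2.4},{"dx":3.7,"dy":0,"dz":5.4,"yaw":0,"grip":2.4}]' 40
python3 - <<'E'
from h import *
snap('wrist','w25');snap('side','side25')
E
```

```text
clock: 27.55
position: [0.6921, -0.2584, 0.0891]
tcp_rot: [3.117, -0.364, 0.012]
force: [-0.4, -0.1, 0.1]
gripper_width: 0.278
```

View pics/side25.png

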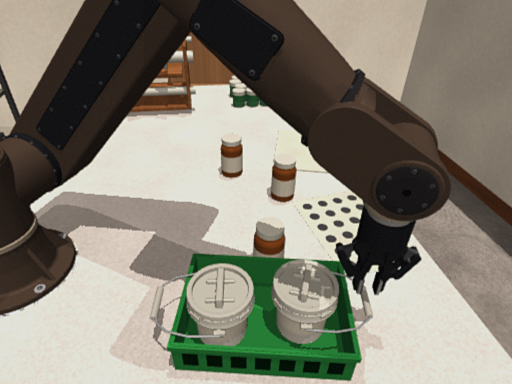

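View pics/w25.png

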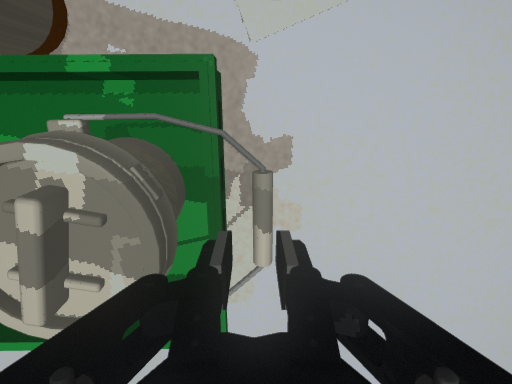

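```bash
python3 -m pendant '[{"dx":0,"dy":0,"dz":-2,"yaw":0,"grip":3},{"dx":0,"dy":0,"dz":-5,"yaw":0,"grip":3},{"dx":0,"dy":0,"dz":-10,"yaw":0,"grip":3},{"dx":0,"dy":0,"dz":-14,"yaw":0,"grip":3},{"dx":0,"dy":0,"dz":-18,"yaw":0,"grip":3},{"dx":-3,"dy":0,"dz":-20,"yaw":0,"grip":3},{"dx":-6,"dy":0,"dz":-20,"yaw":0,"grip":3},{"dx":-8,"dy":0,"dz":-20,"yaw":0,"grip":3},{"dx":-8,"dy":0,"dz":-20,"yaw":0,"grip":3},{"dx":-8,"dy":0,"dz":-20,"yaw":0,"grip":3}]' 40
python3 pc.py
python3 - <<'E'
from h import *
st();snap('side','side26');snap('wrist','w26')
s=r.snapshot('top');W=cloud(s);cv2.imwrite('pics/top26.png',s['color']);br=s['color'].min(2)>50
for n in('side','wrist'):
  s=r.snapshot(n);W=cloud(s);br=s['color'].min(2)>50
  o=W[br&(np.hypot(W[...,0]-.44,W[...,1]+.222)<.07)&(np.abs(W[...,2]-.118)<.004)];print(n,'other',circ(o,.0535,(.44,-.222)).round(4))
  for c in((.655,.182),(.522,.33),(.557,-.083)):
    j=W[br&(np.abs(W[...,2]-.124)<.005)&(np.hypot(W[...,0]-c[0],W[...,1]-c[1])<.06)]
    if len(j)>20: print(c,cv2.minEnclosingCircle(j[:,:2].astype(np.float32)))
E
```

```text
clock: 28.65
position: [0.613, -0.2393, 0.29]
tcp_rot: [3.116, -0.364, 0.015]
force: [0.1, -0.4, -0.0]
gripper_width: 0.352
side 898 [ 0.5891 -0.2369] crate x -0.0029 y 0.0017 [0.1166, 0.1164, 0.1167, 0.1165, 0.1162, 0.1166, 0.1164, 0.1166]
wrist 2173 [ 0.589  -0.2328] crate x -0.0038 y 0.0057 [0.1179, 0.1178, 0.1179, 0.118, 0.1179, 0.118, 0.1181, 0.1179]
{'clock': 28.75, 'joints': [-0.472, 0.477, 1.372, -0.0, 1.283, -0.24], 'position': [0.613, -0.239, 0.289], 'tcp_rot': [3.117, -0.364, 0.014], 'force': [0.917, 0.452, 0.316], 'torque': [0.01, 0.016, -0.01], 'gripper_width': 0.352}
side other [ 0.4408 -0.2237]
(0.655, 0.182) ((0.6562592387199402, 0.17956668138504028), 0.03146688640117645)
(0.522, 0.33) ((0.5249541997909546, 0.32900190353393555), 0.0318559966981411)
(0.557, -0.083) ((0.5571879148483276, -0.08434619754552841), 0.030550949275493622)
wrist other [ 0.4406 -0.2203]
(0.557, -0.083) ((0.5561702251434326, -0.08179350197315216), 0.03009946458041668)
```

View pics/side26.png

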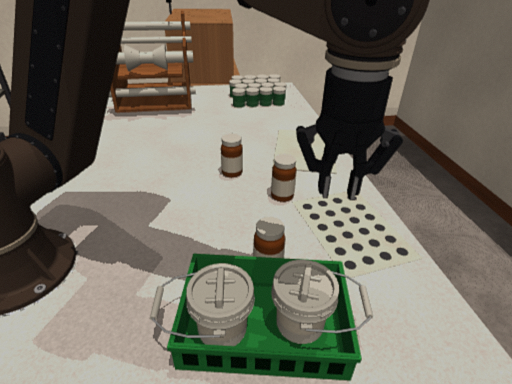

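View pics/w26.png

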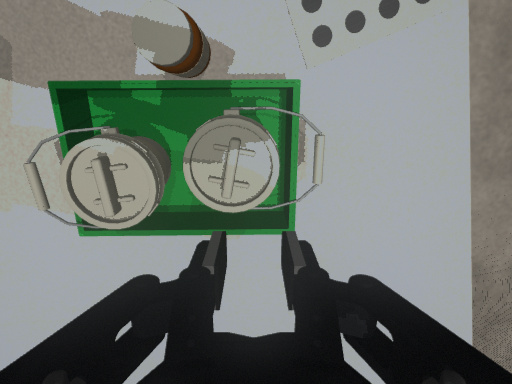

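All in place: the pail is upright in the free half, the lid level at its home height, and the bystanders have not moved.

```bash
python3 -c "
from rig import r
print(r.hand_in())"
```

```text
the job is handed in; nothing more can be done
None
```

The job is done and handed in at about 29 s of the 72 s allowed. The pail stands upright in the free half of the crate with its lid fully home.

**What I did**
- The first tug brought the lid up alone, with almost no force on the wrist. I pressed it down at the middle of the grip bar with up to about 20 N.
- The second tug lifted the whole pail about 12 mm, showing about 6 N of weight.
- I swung the bail upright and carried the pail over to the crate by it. Then I lowered the bail over the crate's free end with open fingers.

**Last checks**
- **Lid:** its rim reads 118 mm high (wrist camera) or 116.5 mm (side camera) all round, level to within 1 mm. Home is 118 mm.
- **Position:** the pail's centre is within about 7 mm of the middle of the free half.
- **Bystanders:** the packed pail and jar_c sit where they were before the pail was brought over, within 1 mm. jar_a and jar_b looked undisturbed, but jar_b's early measurement was poor, so only a later one supports that.
- **Robot:** it was clear and touching nothing.

**What went wrong or disagreed**
- The fingertips measured about 15–20 mm behind the reported TCP, not 8 mm ahead. My first grip closed above the bar and I regrasped lower.
- While I was swinging the bail up, it pushed on the pail with up to about 7 N. I eased off, and the pail did not move toward jar_b.
- My first try at folding the bail in the crate dragged the pail about 1 cm toward the end wall. I lifted it again by the bail and re-centred it.
- The cameras disagreed with each other by 2–4 mm.

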